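# Uncouple the spent vent filter and park it

### The arm

A 6-joint arm with a two-finger parallel gripper is mounted at the origin on the work surface. World frame = base frame: x ahead of the robot, y to its left, z up, the work surface at z = 0. Lengths are in m, angles in rad, forces in N, time in s.
With the tool pointing down it reaches from about 0.3 to 0.875 m from the base axis. Payload 6.4 kg.
Tool frame: the origin (TCP) lies on the centre line of the jaws, within the pads' length; the fingertips stand 11 mm ahead of it and the grasp point (between the pads) lies 8 mm behind it; x points along the fingers, y is the direction in which the jaws open and shut, and the axes are right-handed (so a half turn about x gives the same grasp; the last joint's range is limited). The gripper opens to 85 mm and grips with 20 to 120 N. Pads are 22 mm wide; open, the fingers measure 114 mm over their backs; the gripper's body (76 mm by 85 mm) begins 54 mm behind the grasp point. The pads swing forward as they close: fully open they stand 13 mm farther back than shut.
Start: joints at [-1.428, 0.181, 1.607, -0, 1.354, -0.206], TCP at [0.197, -0.54, 0.216] pointing down, gripper open.
Joint ranges: [-2.99, 2.99], [-0.89, 2.07], [0.3, 2.58], [-1.14, 4.28], [0, 2.63], [-3.12, 3.12]. Speed limits (rad/s): [2.57, 2.57, 3.01, 3.14, 3.14, 3.14].

### API

Orientations are given as a unit quaternion [w, x, y, z].
In Python, from bench import ctrl, camera, hand_in gives the robot as it stands. The module is installed in compiled form; this text tells all that it offers.
- The arm moves only by the tool drive_tool, never from a script. Its argument "increments" is a list of rows, each a list of 7 numbers: the shift along the tool's x, y, z in m, then the turn, a rotation vector about the tool's x, y, z in degrees, then the gripper's target within -1 to 1 (fully open at 1, half-way at 0, shut at -1). In form: [[dx, dy, dz, rx, ry, rz, claw], ...]. A call has 1 to 10 rows; each row shifts and turns the commanded pose from where the row before left it, along the tool's axes as they then stand; what a row does not reach is not made up. A row lasts 1/8 s, in which the tool goes at most 62.5 mm and 10.7 degrees, less where a joint would pass 70% of its speed; a pose out of reach is approached as far as the arm can. A call is refused whole if a number of a shift passes 0.0625 or a number of a turn 10.7, either way. A call with a gripper value outside its range is refused whole. The fingers move at their own pace and stop on an object; the grip force is fixed at half the most. Time passes only in rows, so rows that do not move let the fingers close. It gives the time, the measured TCP pose, the force and the opening at its end, in the units of the state.
- ctrl.get_obs(): the state, without advancing time (a new reading comes with each control period).
- camera(name): name is "scene" or "side" or "wrist"; returns a dict with "img" (480x640x3 uint8, red, green, blue), "depth" (480x640 float32, m along the optical axis (not along the pixel's ray), 0 where there is no reading), "fx", "fy", "cx", "cy" (pixels), "k1" (the pictures are not rectified: a ray, as slopes to the right and down, at radius r is drawn at 1 + k1 r^2 times it, then the intrinsics apply), "world_from_camera" (4x4, takes a point from camera to world coordinates); the wrist camera has in their place "hand_eye" (4x4, takes a point from camera to tool coordinates, whose origin is the TCP and whose axes are the tool frame's). Camera axes: x right, y down, z forward; pixel columns grow to the right and rows downward; lengths in m; the calibration is good to about 2 mm. A picture is of the moment at which its call begins: read the wrist's pose just before it.
- hand_in(): hands the job in, once; it reports no verdict.
The state is a dict: "time_s": time; "q": joint angles; "dq": joint speeds; "joint_efforts": joint torques, N m; "eef_pos": TCP position; "eef_rot": TCP orientation; "wrist_force": force on the tool from outside, world axes, zero at the start; "torque": the same for the moment, N m; "opening": opening from 0.0 (shut) to 1.0 (fully open).
Only numpy, scipy, OpenCV 4.12 (cv2) and the standard library are available. Lean on these libraries where they do the work, as an engineer would, in place of code of your own. Each camera call takes 0.05 s, during which the arm holds its last target.

### The job

The spent vent filter is locked in the leaning quick coupling of the vacuum manifold. Push the coupling's blue sprung sleeve back, draw the filter's nipple straight out so that the sleeve snaps forward again, then stand the filter upright with its keyed nipple fully home in the slot of the cream parking dock and let go. Do not drop the filter, and leave the tip box, tube rack and jar where they are.

Things in the scene. Friction and masses are not known exactly. Their poses are not given: they have to be found in the camera images.
- filter_center (a point): Loose vent filter, 50 g, 71 mm long: point on its axis 50 mm from its nipple's end face. z runs from nipple to pink cap. z 38 to 64 mm from that end: white body with pink band, 30 mm along x, 20 mm along y, flat sides (grip across the 20 mm, y); 64 to 71: pink cap, 19 mm dia. A half turn about z leaves it the same. At the start z leans about 0.5 rad from vertical, y is level.
- filter: The same filter, origin at the centre of its steel nipple's end face, same axes. The nipple is a flat bar, z 0 to 38 mm, 16 mm wide along x and 10 mm thick along y; both narrow sides are notched at z 13 to 21 mm, leaving 9 mm. At the start the end face rests on the floor of the coupling's bore.
- bore_floor (a point): Centre of the bore's floor in the coupling on the fixed white manifold, 95 mm above the bench. Axes of the manifold: z vertical; the coupling's axis leans 0.47 rad (27 degrees) from vertical towards -x of this frame, roughly towards the robot. The manifold is 110 by 150 mm, 34 mm high. The bore clears the nipple by 0.75 mm a side.
- sleeve_flange (a point): Centre of the upper face of the blue sleeve's flange, round the nipple: 54 mm outside, 21 mm hole, 5 mm thick. Moves with the sleeve. z is the coupling's axis, up and out. When forward it is 36 mm from the bore floor, 2 mm below the white body. One gripper does it: open fingers either side of the 20 mm width, tips push the flange back; close on the body still pushing; draw out.
- sleeve (a joint): Sleeve's travel back towards the manifold, m: 0 forward and locked, 0.012 stop. Spring 3 N plus 0.5 N per mm. Pawls hold the nipple until the sleeve is back 6 mm (7 to 10 is sure). Let go early, it springs forward and locks again; once the nipple is up 3 mm it keeps the pawls apart and the sleeve back 5 mm, dragging a few N, until it is about 18 mm up: then the sleeve snaps forward.
- dock_mouth (a point): Centre of the slot's mouth in the top of the fixed cream parking dock (block 90 by 80 mm, 40 mm high, level top); z up. Slot 18.4 mm long along x, 12.4 mm wide along y, 18 mm deep, 2 mm chamfer: it takes the nipple's end with the filter's x along the slot's x, either way round. Fully home the nipple stands on the slot's floor.
- tip_box_center (a point): Bystander: grey pipette tip box with a blue top, 114 by 79 mm, 59 mm high; point 30 mm above the bench. Leave alone.
- tube_rack_center (a point): Bystander: low cream rack with pink-capped tubes, 160 by 75 mm, 40 mm high with caps; point 15 mm above the bench. Leave alone.
- reagent_center (a point): Bystander: amber jar, 48 mm diameter, 85 mm high, upright; point half-way up. Leave alone.
Things that resemble listed ones, but are neither listed nor needed, are in the scene too. Leave any brown look-alike of the part that bears dock_mouth alone.

How it is judged:
By the outcome, as a careful person would: the job done as asked, in the order asked, and still so for the second after the job is handed in, with the robot touching nothing.
It also fails if it takes over 48 s, if anything falls off the work surface, if the arm or the gripper's body presses on something with over 40 N, if the wrist force passes 120 N, or if a joint passes its speed limit or range.

## Working session

There is one attempt and no reset: what is moved stays moved. The work goes in short steps, Python scripts to look and compute and a tool call to move; the robot and the scene stay as the last step left them, time stands still between calls to the robot, and variables do not carry over. Pictures are saved under pics/ and viewed, and the job is handed in when it is done.

Besides the shell and the picture viewer there is one more tool, called after "Emit:" as a command line: name --pt "numbers of a row" for each row, then --argument value for the rest. drive_tool: Moves the arm, as the interface text tells. Its arguments: {"type":"object","properties":{"increments":{"type":"array","items":{"type":"array","items":{"type":"number"}}}},"required":["increments"]}

```bash
mkdir -p pics; ls
cat > h.py <<'E'
import numpy as np, cv2, pickle
from bench import ctrl, camera, hand_in
from scipy.spatial.transform import Rotation as R
def Rq(q): return R.from_quat([q[1],q[2],q[3],q[0]])
def snap(n,tag):
    o=ctrl.get_obs(); c=camera(n)
    if 'hand_eye' in c:
        T=np.eye(4);T[:3,:3]=Rq(o['eef_rot']).as_matrix();T[:3,3]=o['eef_pos']
        c['world_from_camera']=T@np.array(c['hand_eye'])
    pickle.dump((c,o),open(f'{tag}.pkl','wb'))
    cv2.imwrite(f'pics/{tag}.png',c['img'][:,:,::-1]); return c,o
def load(tag): return pickle.load(open(f'{tag}.pkl','rb'))
def K(c): return np.array([[c['fx'],0,c['cx']],[0,c['fy'],c['cy']],[0,0,1.]]),np.array([c['k1'],0,0,0.])
def cloud(c):
    h,w=c['depth'].shape;u,v=np.meshgrid(np.arange(w),np.arange(h))
    k,d=K(c);p=cv2.undistortPoints(np.stack([u,v],-1).reshape(-1,1,2).astype(float),k,d).reshape(h,w,2)
    z=c['depth'][...,None];P=np.concatenate([p*z,z],-1);T=np.array(c['world_from_camera'])
    W=P@T[:3,:3].T+T[:3,3];W[c['depth']<=0]=np.nan;return W
def proj(c,X):
    T=np.linalg.inv(np.array(c['world_from_camera']));k,d=K(c)
    return cv2.projectPoints(np.atleast_2d(X).astype(float),cv2.Rodrigues(T[:3,:3])[0],T[:3,3],k,d)[0].reshape(-1,2)
E
python3 - <<'E'
from h import *
for n in('scene','side','wrist'):
    c,o=snap(n,n+'0'); print(n,{k:v for k,v in c.items() if k not in('img','depth')})
print(o)
E
```

```text
pics
scene {'fx': 547.4039084654845, 'fy': 547.4039084654845, 'cx': 314.4861568530901, 'cy': 235.84722528074406, 'k1': -0.1238591865871497, 'world_from_camera': array([[-0.16712257,  0.79064642, -0.58902316,  1.2475097 ],
       [ 0.98592989,  0.13189305, -0.10269608,  0.13083987],
       [-0.00350822, -0.59789837, -0.80156424,  1.09727724],
       [ 0.        ,  0.        ,  0.        ,  1.        ]])}
side {'fx': 580.752091419484, 'fy': 580.752091419484, 'cx': 322.0545933828132, 'cy': 244.68755180596642, 'k1': 0.04209915925048867, 'world_from_camera': array([[-9.31161908e-01, -2.30791068e-01,  2.82264032e-01,
         1.97278330e-01],
       [-3.64605066e-01,  5.87704322e-01, -7.22265032e-01,
         8.64714923e-01],
       [ 8.04526415e-04, -7.75460581e-01, -6.31395470e-01,
         8.75566371e-01],
       [ 0.00000000e+00,  0.00000000e+00,  0.00000000e+00,
         1.00000000e+00]])}
wrist {'fx': 406.0831894070413, 'fy': 406.0831894070413, 'cx': 319.8141651835592, 'cy': 233.33883492405465, 'k1': -0.08685609946988099, 'hand_eye': array([[-5.44134227e-04, -2.58156109e-01,  9.66103
[... 539 characters left out ...]
  ,  1.        ]])}
{'time_s': 0.1, 'q': array([-1.42829908e+00,  1.81471820e-01,  1.60786433e+00, -2.01185004e-05,
        1.35383051e+00, -2.06281648e-01]), 'dq': array([-7.11064010e-05, -6.35110444e-04, -2.53068040e-03,  2.45159010e-04,
        1.58657730e-03, -1.79188019e-05]), 'joint_efforts': array([ 6.58381359e-04, -4.45873439e+01, -3.52239311e+01, -2.57215042e-04,
        4.09789194e-03,  2.46080234e-06]), 'eef_pos': array([ 0.19645284, -0.53985826,  0.21569253]), 'eef_rot': array([ 0.12213293,  0.69639217,  0.1232458 , -0.69637056]), 'wrist_force': array([ 0.663338  ,  0.10723384, -0.45588352]), 'torque': array([-0.03933591, -0.00453957,  0.0025699 ]), 'opening': 0.9997953829411058}
```

View pics/scene0.png

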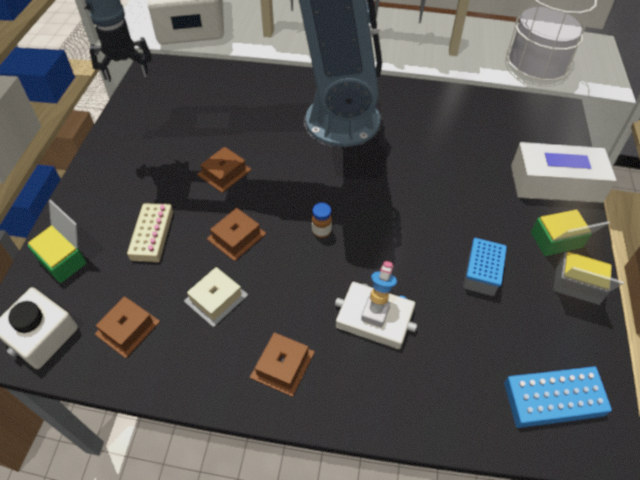

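View pics/side0.png

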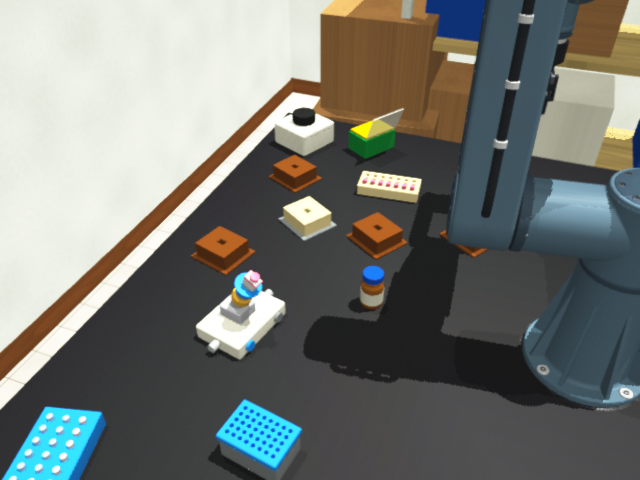

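View pics/wrist0.png

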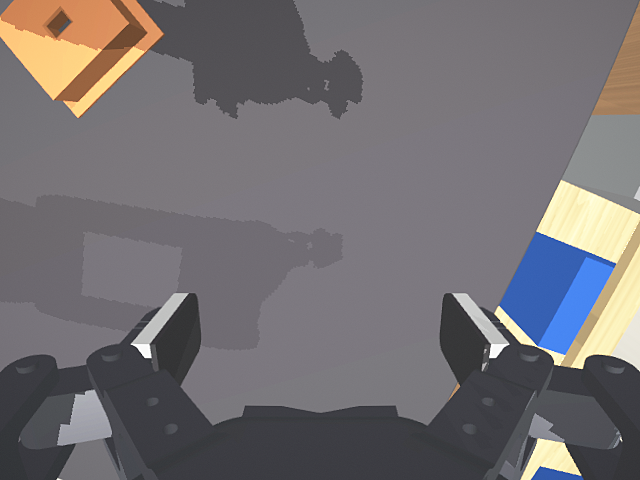

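Dock candidates in the scene view: brown blocks at (224,168), (237,233), (127,325) and (283,361), and a cream one at (216,294). I choose the cream one. The cream rack at (150,232) has pink caps, so it is the tube rack. There is one coupling, at (382,290), with a blue sleeve and a pink cap, on the white manifold. The white boxes at (38,327) and (565,175) have no coupling.

Run:
```python
from h import *
a,_=load('scene0');b,_=load('side0')
def cr(c,x,y,w,h,s): return cv2.resize(c['img'][y:y+h,x:x+w,::-1],None,fx=s,fy=s,interpolation=cv2.INTER_CUBIC)
A=cr(a,325,250,100,100,4);B=cr(b,190,260,100,100,4);cv2.imwrite('pics/crop1.png',np.hstack([A,B]))
A=cr(a,175,255,80,80,5);B=cr(b,265,180,80,80,5);cv2.imwrite('pics/crop2.png',np.hstack([A,B]))
for n,c,dk,mf in(('scene',a,(170,250,90,90),(320,250,110,110)),('side',b,(265,180,80,80),(185,255,110,110))):
    W=cloud(c);hsv=cv2.cvtColor(c['img'],cv2.COLOR_RGB2HSV)
    def sub(r): x,y,w,h=r; return W[y:y+h,x:x+w].reshape(-1,3),c['img'][y:y+h,x:x+w].reshape(-1,3).astype(int),hsv[y:y+h,x:x+w].reshape(-1,3).astype(int)
    P,I,H=sub(dk);m=(I.min(1)>110)&(abs(P[:,2]-.04)<.006)
    q=P[m];r=cv2.minAreaRect((q[:,:2]*1000).astype(np.float32));print(n,'dock',m.sum(),q.mean(0),r)
    P,I,H=sub(mf);m=(I.min(1)>110)&(abs(P[:,2]-.034)<.006)
    q=P[m];r=cv2.minAreaRect((q[:,:2]*1000).astype(np.float32));print(n,'mani',m.sum(),q.mean(0),r)
    m=(H[:,1]>110)&(H[:,0]>90)&(H[:,0]<120)&(P[:,2]>.06);q=P[m];print('blue',m.sum(),q.mean(0),q.min(0),q.max(0))
    m=((H[:,0]>155)|(H[:,0]<3))&(H[:,1]>60)&(P[:,2]>.1);q=P[m];print('pink',m.sum(),q.mean(0),q.min(0),q.max(0))
```

```text
scene dock 1202 [ 0.65834984 -0.20498108  0.03952254] ((656.5323486328125, -205.69009399414062), (84.07247924804688, 91.01126861572266), 58.72272491455078)
scene mani 2195 [0.65377863 0.16212183 0.03324491] ((643.324951171875, 155.3580780029297), (164.4029541015625, 117.34931182861328), 77.65331268310547)
blue 299 [0.63075996 0.1673517  0.12697954] [0.60168722 0.14275951 0.1066771 ] [0.645769   0.19434505 0.139887  ]
pink 66 [0.60700722 0.17182987 0.15571433] [0.5927591 0.1594527 0.139386 ] [0.62312288 0.18211613 0.16401179]
side dock 747 [ 0.65355147 -0.20147804  0.04010209] ((656.07861328125, -204.3184814453125), (84.85963439941406, 98.12299346923828), 59.06952667236328)
side mani 2181 [0.63498906 0.18346902 0.03412901] ((643.7825927734375, 165.23867797851562), (182.3007354736328, 116.79662322998047), 75.1645278930664)
blue 332 [0.62048401 0.17904184 0.12564921] [0.59502789 0.15227274 0.09685343] [0.644243   0.19602493 0.15463232]
pink 63 [0.60232379 0.17691735 0.15168644] [0.58904016 0.1592394  0.1385338 ] [0.61966396 0.18620461 0.16069622]
```

View pics/crop1.png

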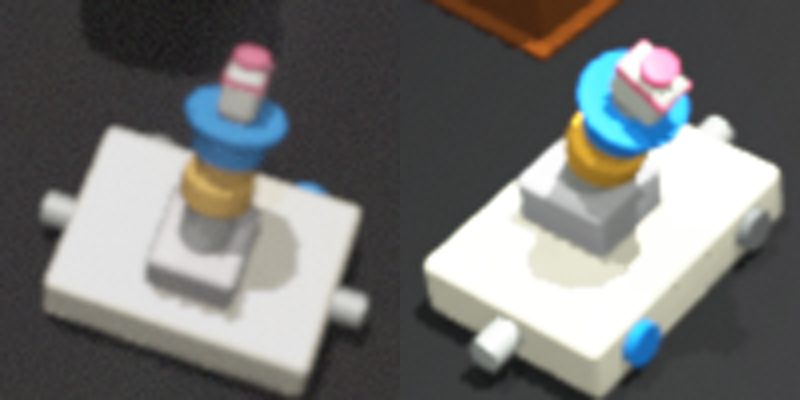

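View pics/crop2.png

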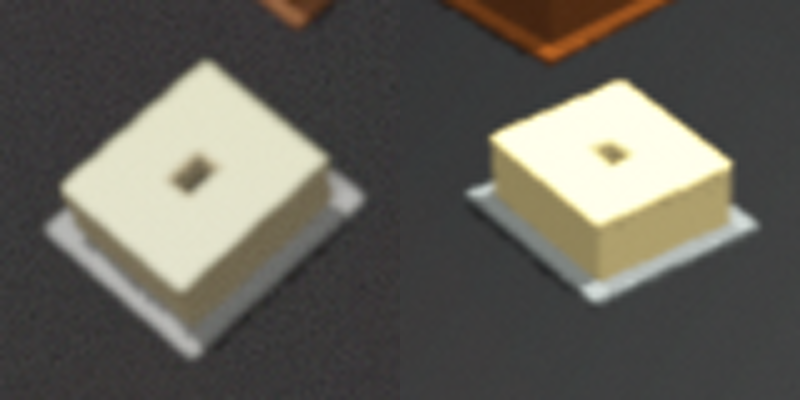

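```bash
cat >> h.py <<'E'
def pose(o): return Rq(o['eef_rot']).as_matrix(),np.array(o['eef_pos'])
def plan(Rt,pt,n=None,o=None,dec=4):
    """rows to go from the current pose to the target: straight line, constant turn"""
    R0,p0=pose(o or ctrl.get_obs()); rv=R.from_matrix(R0.T@Rt).as_rotvec(degrees=True)
    d=pt-p0; need=max(np.linalg.norm(d)/.055,np.linalg.norm(rv)/9.5)
    n=n or int(np.ceil(need)); out=[];Rc=R0.copy()
    st=R.from_rotvec(rv/n,degrees=True).as_matrix()
    for i in range(n): out.append(np.r_[Rc.T@d/n,rv/n]);Rc=Rc@st
    print('n',n,'need',need,'turn',rv)
    for r in out: print('[%.4f,%.4f,%.4f,%.2f,%.2f,%.2f]'%tuple(r))
def tool(x,y):
    x=x/np.linalg.norm(x);y=y-x*(x@y);y/=np.linalg.norm(y);return np.stack([x,y,np.cross(x,y)],1)
E
python3 - <<'E'
from h import *
R0,p0=pose(ctrl.get_obs());print(R0)
yaw=np.radians(-13.5);X=np.array([np.cos(yaw),np.sin(yaw),0]);Y=np.array([-X[1],X[0],0]);ax=-np.sin(.47)*X+np.cos(.47)*np.array([0,0,1])
print(ax)
for s in(1,-1): plan(tool(-ax,s*Y),np.array([.567,.186,.247]))
E
```

```text
[[-1.92415091e-04  3.41773187e-01 -9.39782449e-01]
 [ 1.36945108e-03 -9.39781495e-01 -3.41773120e-01]
 [-9.99999044e-01 -1.35274839e-03 -2.87213518e-04]]
[-0.440373    0.1057242   0.89156829]
n 16 need 15.52426555849917 turn [-143.0673066   -10.40738595   34.26275978]
[-0.0019,-0.0347,-0.0373,-8.94,-0.65,2.14]
[-0.0035,-0.0284,-0.0422,-8.94,-0.65,2.14]
[-0.0050,-0.0214,-0.0460,-8.94,-0.65,2.14]
[-0.0062,-0.0137,-0.0487,-8.94,-0.65,2.14]
[-0.0071,-0.0058,-0.0502,-8.94,-0.65,2.14]
[-0.0077,0.0024,-0.0503,-8.94,-0.65,2.14]
[-0.0080,0.0105,-0.0492,-8.94,-0.65,2.14]
[-0.0081,0.0183,-0.0469,-8.94,-0.65,2.14]
[-0.0077,0.0256,-0.0434,-8.94,-0.65,2.14]
[-0.0071,0.0323,-0.0388,-8.94,-0.65,2.14]
[-0.0062,0.0382,-0.0332,-8.94,-0.65,2.14]
[-0.0050,0.0431,-0.0267,-8.94,-0.65,2.14]
[-0.0036,0.0469,-0.0197,-8.94,-0.65,2.14]
[-0.0020,0.0495,-0.0121,-8.94,-0.65,2.14]
[-0.0002,0.0508,-0.0042,-8.94,-0.65,2.14]
[0.0017,0.0508,0.0037,-8.94,-0.65,2.14]
n 15 need 14.829336406489432 turn [32.84056755 26.1592129   7.9459164 ]
[-0.0020,-0.0370,-0.0398,2.19,1.74,0.53]
[-0.0012,-0.0385,-0.0384,2.19,1.74,0.53]
[-0.0004,-0.0399,-0.0369,2.19,1.74,0.53]
[0.0003,-0.0413,-0.0353,2.19,1.74,0.53]
[0.0010,-0.0427,-0.0337,2.19,1.74,0.53]
[0.0016,-0.0439,-0.0320,2.19,1.74,0.53]
[0.0021,-0.0451,-0.0303,2.19,1.74,0.53]
[0.0026,-0.0463,-0.0284,2.19,1.74,0.53]
[0.0030,-0.0473,-0.0266,2.19,1.74,0.53]
[0.0033,-0.0484,-0.0246,2.19,1.74,0.53]
[0.0036,-0.0493,-0.0227,2.19,1.74,0.53]
[0.0038,-0.0502,-0.0207,2.19,1.74,0.53]
[0.0039,-0.0509,-0.0186,2.19,1.74,0.53]
[0.0040,-0.0516,-0.0165,2.19,1.74,0.53]
[0.0040,-0.0523,-0.0144,2.19,1.74,0.53]
```

Emit:
drive_tool --pt "-0.002 -0.035 -0.037 -8.94 -0.65 2.14 1" --pt "-0.0035 -0.028 -0.042 -8.94 -0.65 2.14 1" --pt "-0.005 -0.0214 -0.046 -8.94 -0.65 2.14 1" --pt "-0.006 -0.0137 -0.0487 -8.94 -0.65 2.14 1" --pt "-0.007 -0.0058 -0.05 -8.94 -0.65 2.14 1" --pt "-0.0077 0.0024 -0.05 -8.94 -0.65 2.14 1" --pt "-0.008 0.0105 -0.049 -8.94 -0.65 2.14 1" --pt "-0.008 0.0183 -0.047 -8.94 -0.65 2.14 1"

```text
time_s: 1.15
eef_pos: [0.3817, -0.1768, 0.2317]
eef_rot: [0.607, 0.472, 0.402, -0.497]
wrist_force: [0.7, 0.1, 0.8]
opening: 0.999
```

Emit:
drive_tool --pt "-0.0077 0.0256 -0.0434 -8.94 -0.65 2.14 1" --pt "-0.007 0.0323 -0.0388 -8.94 -0.65 2.14 1" --pt "-0.006 0.0382 -0.0332 -8.94 -0.65 2.14 1" --pt "-0.005 0.043 -0.0267 -8.94 -0.65 2.14 1" --pt "-0.0036 0.0469 -0.0197 -8.94 -0.65 2.14 1" --pt "-0.002 0.0495 -0.012 -8.94 -0.65 2.14 1" --pt "0 0.05 -0.004 -8.94 -0.65 2.14 1" --pt "0.0017 0.05 0.0037 -8.94 -0.65 2.14 1" --pt "0 0 0 0 0 0 1"

```text
time_s: 2.28
eef_pos: [0.5666, 0.1851, 0.2456]
eef_rot: [0.846, 0.06, 0.52, -0.099]
wrist_force: [-0.6, -0.1, 0.9]
opening: 1.005
```

Run:
```python
from h import *
c,o=snap('wrist','w1');print(o['eef_pos'],o['q'],o['wrist_force']);print(pose(o)[0])
```

```text
[0.56660311 0.18511166 0.24563532] [ 0.23212372 -0.04369407  1.8599659  -0.25972641  0.9164341  -0.99077884] [-0.55583044 -0.0965999   0.8772483 ]
[[ 0.44009402  0.23024954  0.86792995]
 [-0.10535143  0.97313071 -0.20473814]
 [-0.89175015 -0.00133363  0.45252612]]
```

View pics/w1.png

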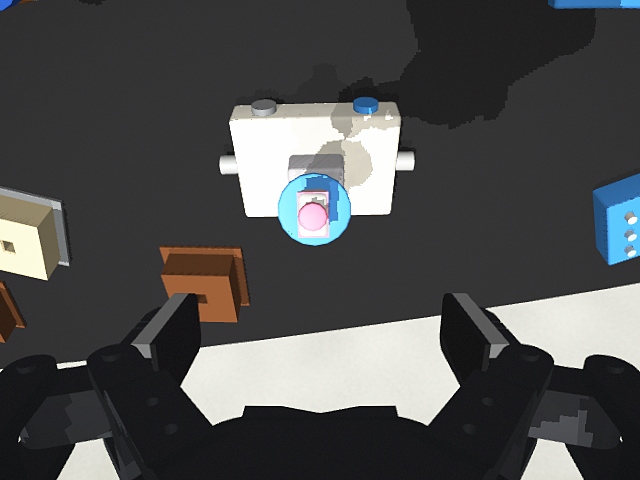

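The wrist view shows the flange ring centred near (314,209) with the pink cap at (312,216). The manifold edges run nearly parallel to the image axes. I'll measure these more accurately.

```bash
cat >> h.py <<'E'
def ray(c,uv):
    k,d=K(c);p=cv2.undistortPoints(np.array(uv,float).reshape(-1,1,2),k,d).reshape(-1,2)
    T=np.array(c['world_from_camera']);v=np.c_[p,np.ones(len(p))]@T[:3,:3].T;return T[:3,3],v
def onz(c,uv,z):
    o,v=ray(c,uv);return o+v*((z-o[2])/v[:,2])[:,None]
E
python3 - <<'E'
from h import *
c,o=load('w1');hsv=cv2.cvtColor(c['img'],cv2.COLOR_RGB2HSV).astype(int);W=cloud(c)
reg=np.zeros((480,640),bool);reg[165:255,270:360]=1
m=reg&(hsv[...,1]>110)&(hsv[...,0]>90)&(hsv[...,0]<120)
h=cv2.convexHull(np.argwhere(m)[:,::-1].astype(np.int32));e=cv2.fitEllipse(h);print('flange ell',e,onz(c,e[0],.1271))
P=W[m];ok=abs(P[:,2]-.127)<.02;P=P[ok];ctr=P.mean(0);n=np.linalg.svd(P-ctr)[2][2];print('plane n',n,ctr,len(P))
m=reg&((hsv[...,0]>160)|(hsv[...,0]<4))&(hsv[...,1]>70);print('pink px',m.sum())
cap=m.copy();cap[:203]=0;cap[231:]=0
P=W[cap];top=P[P[:,2]>np.nanpercentile(P[:,2],50)];print('cap',P.mean(0),np.argwhere(cap).mean(0)[::-1])
# manifold white top at z .034
wm=(c['img'].min(2)>90)&(abs(W[...,2]-.034)<.005);wm[:,:228]=0;wm[:,405:]=0;wm[225:]=0
r=cv2.minAreaRect((W[wm][:,:2]*1000).astype(np.float32));print('mani',wm.sum(),r)
cv2.imwrite('pics/w1c.png',cv2.resize(c['img'][90:270,220:420,::-1],None,fx=4,fy=3.3,interpolation=cv2.INTER_CUBIC)) if 0 else cv2.imwrite('pics/w1c.png',cv2.resize(c['img'][160:260,262:366,::-1],None,fx=5.5,fy=5.5,interpolation=cv2.INTER_CUBIC))
for tag in('scene0','side0'):
    c,o=load(tag);hsv=cv2.cvtColor(c['img'],cv2.COLOR_RGB2HSV).astype(int)
    x,y=(350,265) if tag=='scene0' else(225,265)
    reg=np.zeros((480,640),bool);reg[y:y+50,x:x+60]=1
    Wc=cloud(c);m=reg&(hsv[...,1]>110)&(hsv[...,0]>90)&(hsv[...,0]<120)&(Wc[...,2]>.09)
    if tag=='scene0': m[288:]=0
    e=cv2.fitEllipse(cv2.convexHull(np.argwhere(m)[:,::-1].astype(np.int32)));print(tag,e,onz(c,e[0],.1271))
E
```

```text
flange ell ((313.8744812011719, 208.97064208984375), (72.47545623779297, 73.77517700195312), 103.80078887939453) [[0.61648114 0.16789019 0.1271    ]]
plane n [-0.44438209  0.09334414  0.89096096] [0.61508129 0.17518501 0.12502854] 1903
pink px 171
cap [nan nan nan] [316.19047619 210.88888889]
mani 12119 ((641.8465576171875, 162.51406860351562), (150.1671905517578, 115.37474822998047), 78.0927963256836)
scene0 ((382.7568359375, 280.24005126953125), (18.312450408935547, 25.897146224975586), 96.24723815917969) [[0.62519604 0.16657535 0.1271    ]]
side0 ((247.2914581298828, 285.0827331542969), (26.062244415283203, 28.779802322387695), 93.0735855102539) [[0.61879249 0.17179052 0.1271    ]]
```

View pics/w1c.png

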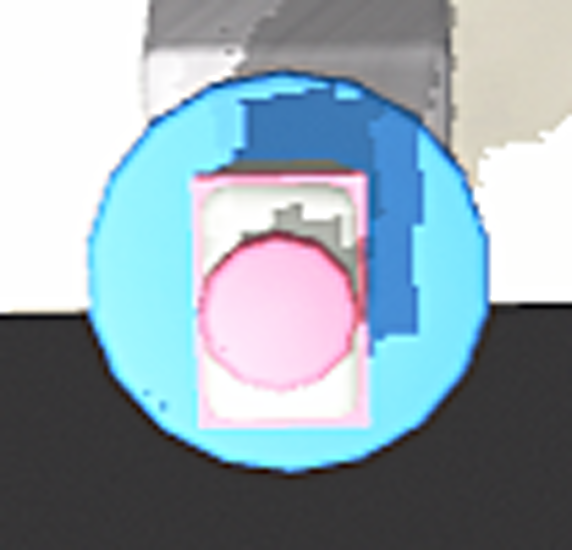

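```bash
cat >> h.py <<'E'
yaw=np.radians(-11.9);X=np.array([np.cos(yaw),np.sin(yaw),0]);Y=np.array([-X[1],X[0],0]);ax=-np.sin(.47)*X+np.cos(.47)*np.array([0,0,1])
FL=np.array([.6165,.1679,.1271]);BF=FL-.036*ax
E
python3 - <<'E'
from h import *
c,o=load('w1');fx=np.cross(Y,ax)
pts=[BF+.071*ax,BF+.064*ax]+[BF+.064*ax+a*.015*fx+b*.01*Y for a in(1,-1) for b in(1,-1)]+[FL+.027*np.cos(t)*fx+.027*np.sin(t)*Y for t in np.arange(0,6.28,.3)]
p=proj(c,np.array(pts));print(p[:6])
s=5.5;im=cv2.resize(c['img'][160:260,262:366,::-1],None,fx=s,fy=s,interpolation=cv2.INTER_CUBIC)
for q in p: cv2.circle(im,tuple(int(v) for v in (q-[262,160]+.5)*s),3,(0,0,0),-1)
cv2.imwrite('pics/w1d.png',im)
E
```

```text
[[312.40287004 220.03366106]
 [312.7314625  217.59884668]
 [328.4202636  239.40272   ]
 [298.27836949 239.93999919]
 [327.63136924 194.5878777 ]
 [296.62096282 195.21358422]]
```

View pics/w1d.png

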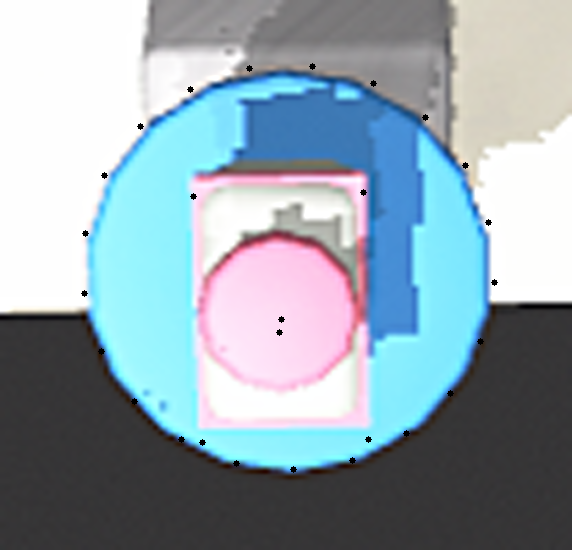

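The overlay fits the flange well. The filter sits about 2 mm more towards the robot than the coupling's axis predicts, which is the 0.5 rad lean within the bore play. Next I approach along the axis, partly closing the fingers to about 34 mm.

```bash
cat >> h.py <<'E'
l2=.485;ax2=-np.sin(l2)*X+np.cos(l2)*np.array([0,0,1])
RG=tool(-ax2,Y)
E
python3 - <<'E'
from h import *
o=ctrl.get_obs()
plan(RG,BF+ax2*.105,n=2,o=o)
R0,p0=pose(o);print('tool x dist of TCP from BF',RG.T@(p0-BF))
E
```

```text
n 2 need 1.1103336704507687 turn [-1.35494018 -0.93318646  0.81183701]
[0.0302,-0.0022,-0.0039,-0.68,-0.47,0.41]
[0.0302,-0.0024,-0.0042,-0.68,-0.47,0.41]
tool x dist of TCP from BF [-0.16519464  0.00506702  0.00895962]
```

Emit:
drive_tool --pt "0.03 -0.0022 -0.004 -0.68 -0.47 0.41 -0.2" --pt "0.03 -0.0024 -0.0042 -0.68 -0.47 0.41 -0.2" --pt "0 0 0 0 0 0 -0.2" --pt "0 0 0 0 0 0 -0.2"

```text
time_s: 2.82
eef_pos: [0.585, 0.1733, 0.1901]
eef_rot: [0.852, 0.055, 0.513, -0.09]
wrist_force: [0.4, 0.2, 0.1]
opening: 0.398
```

Run:
```python
from h import *
c,o=snap('wrist','w2');R0,p0=pose(o);print(RG.T@(p0-BF),o['opening'],o['wrist_force'],R.from_matrix(R0.T@RG).as_rotvec(degrees=True))
```

```text
[-0.10666116 -0.00125217  0.00167145] 0.39808947698422603 [0.43471322 0.24372985 0.13440972] [-0.15285438  0.14037453  0.00979478]
```

View pics/w2.png

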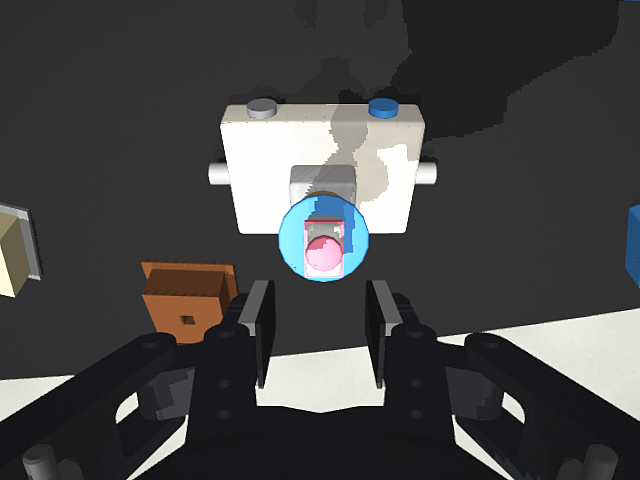

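Emit:
drive_tool --pt "0.025 0.0012 -0.0017 0 0 0 -0.2" --pt "0.025 0 0 0 0 0 -0.2" --pt "0 0 0 0 0 0 -0.2"

```text
time_s: 3.25
eef_pos: [0.6062, 0.1702, 0.1436]
eef_rot: [0.852, 0.054, 0.514, -0.089]
wrist_force: [-0.6, 0.5, 0.7]
opening: 0.401
```

Run:
```python
from h import *
c,o=snap('wrist','w3');R0,p0=pose(o);print(RG.T@(p0-BF),o['opening'],R0.T@o['wrist_force'],R.from_matrix(R0.T@RG).as_rotvec(degrees=True))
```

```text
[-0.05557454  0.00015764 -0.00112192] 0.40143946988267926 [-0.8923682   0.41623877 -0.2924593 ] [-0.07741079  0.01746605  0.03544   ]
```

View pics/w3.png

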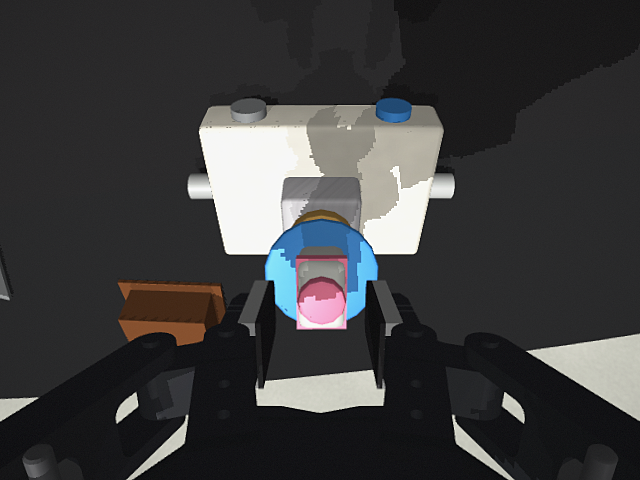

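The fingers straddle the cap symmetrically: cap at (321,297), finger inner edges at 270 and 368. I advance in small steps until they touch.

Emit:
drive_tool --pt "0.006 0 0.0005 0 0 0 -0.2" --pt "0 0 0 0 0 0 -0.2"

```text
time_s: 3.55
eef_pos: [0.6099, 0.17, 0.1398]
eef_rot: [0.852, 0.054, 0.513, -0.089]
wrist_force: [-0.2, 0.3, -0.6]
opening: 0.397
```

Emit:
drive_tool --pt "0.003 0 0 0 0 0 -0.2" --pt "0 0 0 0 0 0 -0.2"

```text
time_s: 3.8
eef_pos: [0.611, 0.1695, 0.1363]
eef_rot: [0.852, 0.054, 0.513, -0.089]
wrist_force: [-0.4, 0.0, 0.3]
opening: 0.407
```

Emit:
drive_tool --pt "0.003 0 0 0 0 0 -0.2" --pt "0 0 0 0 0 0 -0.2"

```text
time_s: 4.05
eef_pos: [0.6123, 0.1692, 0.1333]
eef_rot: [0.852, 0.054, 0.513, -0.089]
wrist_force: [0.3, -0.1, -1.0]
opening: 0.401
```

Emit:
drive_tool --pt "0.003 0 0 0 0 0 -0.2" --pt "0 0 0 0 0 0 -0.2"

```text
time_s: 4.3
eef_pos: [0.6136, 0.1689, 0.1306]
eef_rot: [0.852, 0.054, 0.513, -0.089]
wrist_force: [-0.9, 0.1, 0.2]
opening: 0.401
```

Emit:
drive_tool --pt "0.002 0 0 0 0 0 -0.2" --pt "0 0 0 0 0 0 -0.2"

```text
time_s: 4.55
eef_pos: [0.6146, 0.1687, 0.129]
eef_rot: [0.852, 0.054, 0.513, -0.089]
wrist_force: [0.2, -0.2, 1.0]
opening: 0.402
```

Run:
```python
from h import *
c,o=snap('wrist','w4');R0,p0=pose(o);print(RG.T@(p0-BF),o['opening'],R0.T@o['wrist_force'])
c,o=snap('side','s4')
cv2.imwrite('pics/s4c.png',cv2.resize(c['img'][220:340,180:300,::-1],None,fx=5,fy=5,interpolation=cv2.INTER_CUBIC))
```

```text
[-0.03864845  0.00039588 -0.00031932] 0.40182076168261693 [-0.7610061  -0.13068353  0.66877136]
```

View pics/w4.png

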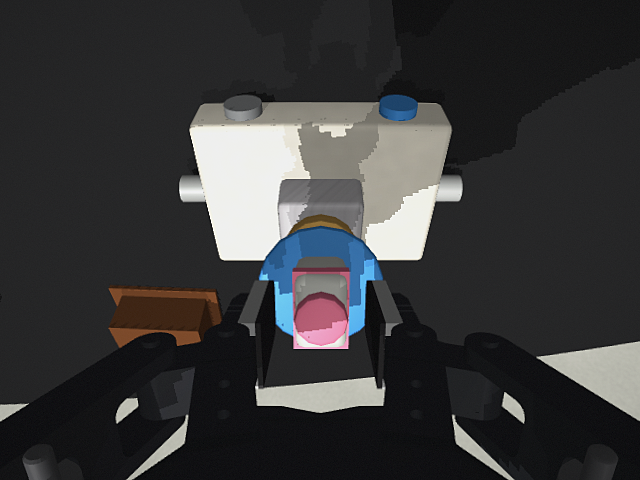

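View pics/s4c.png

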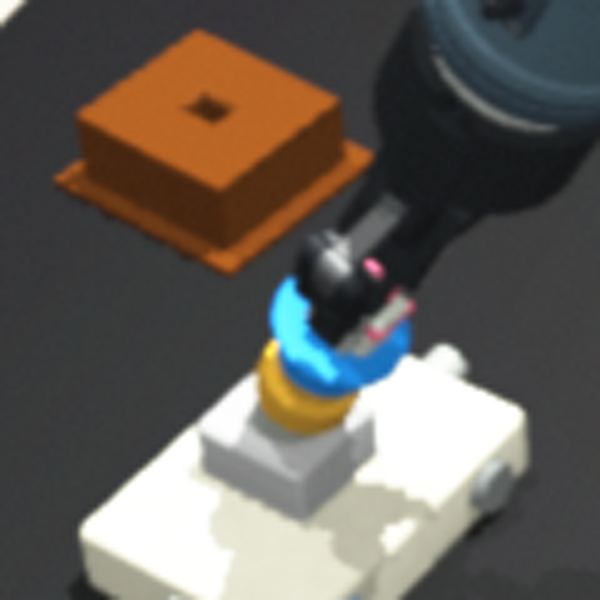

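Emit:
drive_tool --pt "0.0015 0 0 0 0 0 -0.2" --pt "0 0 0 0 0 0 -0.2"

```text
time_s: 4.9
eef_pos: [0.6153, 0.1686, 0.1278]
eef_rot: [0.852, 0.054, 0.513, -0.089]
wrist_force: [-0.7, -0.7, 0.3]
opening: 0.398
```

Emit:
drive_tool --pt "0.0015 0 0 0 0 0 -0.2" --pt "0 0 0 0 0 0 -0.2"

```text
time_s: 5.15
eef_pos: [0.616, 0.1684, 0.1264]
eef_rot: [0.852, 0.054, 0.513, -0.089]
wrist_force: [0.1, -0.9, -0.5]
opening: 0.4
```

Emit:
drive_tool --pt "0.0015 0 0 0 0 0 -0.2" --pt "0 0 0 0 0 0 -0.2"

```text
time_s: 5.4
eef_pos: [0.6167, 0.1683, 0.1251]
eef_rot: [0.852, 0.054, 0.513, -0.089]
wrist_force: [0.5, -0.6, -0.3]
opening: 0.401
```

Run:
```python
from h import *
c,o=snap('wrist','w5');R0,p0=pose(o);print(RG.T@(p0-BF),o['opening'],R0.T@o['wrist_force'])
cv2.imwrite('pics/w5c.png',cv2.resize(c['img'][200:400,220:420,::-1],None,fx=3,fy=3,interpolation=cv2.INTER_CUBIC))
W=cloud(c)
for uv in [(321,330),(300,265),(270,275),(262,290),(270,300),(262,330)]:print(uv,RG.T@(W[uv[1],uv[0]]-BF))
```

```text
[-0.03416547  0.00042429 -0.00032623] 0.4006472370546449 [ 0.54866799 -0.46126717  0.34785986]
(321, 330) [-7.02451576e-02  8.86154631e-05 -2.11864533e-04]
(300, 265) [-0.04566422 -0.00783101 -0.01439456]
(270, 275) [-0.03542868 -0.02076455 -0.00641266]
(262, 290) [-0.06292502 -0.02007126 -0.01146879]
(270, 300) [-0.06308123 -0.01744217 -0.00782148]
(262, 330) [-0.08452517 -0.01727209 -0.00795568]
```

View pics/w5c.png

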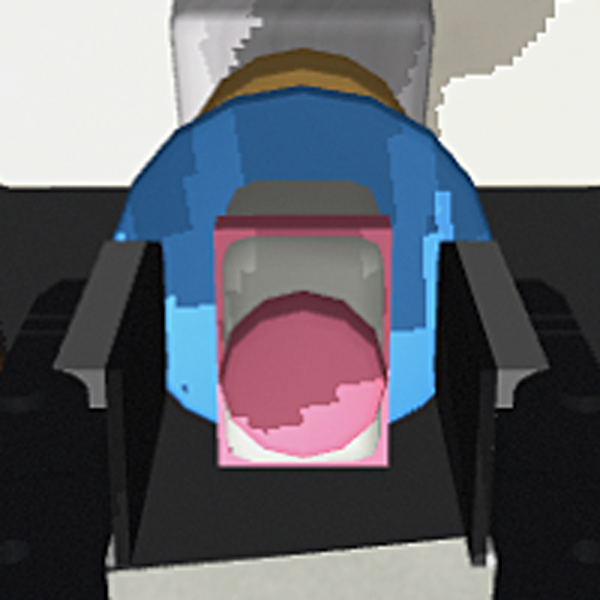

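Run:
```python
from h import *
c,o=load('w5');W=cloud(c);R0,p0=pose(o)
for uv in [(257,281),(258,282),(258,284),(265,283),(270,284),(273,283),(255,290),(250,305),(246,318),(272,290),(272,310),(262,380),(382,283),(375,283)]:print(uv,(R0.T@(W[uv[1],uv[0]]-p0)*1000).round(1))
# project pad tip corners for tool x=+11, y=+-17,z=+-11
for x in(11,6,0,-5,-10,-30):print(x,proj(c,(p0+(R0@np.array([[x,-17,-11],[x,-17,11],[x,17,-11]]).T/1000).T)).round(0).tolist())
```

```text
(257, 281) [-19.9 -23.6 -10.9]
(258, 282) [-22.  -22.9 -11.3]
(258, 284) [-24.4 -22.5 -11.5]
(265, 283) [-22.8 -20.2 -11.2]
(270, 284) [-22.8 -18.5 -10.8]
(273, 283) [-17.2 -18.1  -9. ]
(255, 290) [-28.9 -22.9 -11.1]
(250, 305) [-41.4 -22.5 -11.4]
(246, 318) [-50.8 -22.1 -11.7]
(272, 290) [-21.9 -17.9  -8.2]
(272, 310) [-25.5 -17.8  -2. ]
(262, 380) [-52.7 -18.1   8. ]
(382, 283) [-22.6  21.5 -11.1]
(375, 283) [-22.3  19.  -11. ]
11 [[283.0, 254.0], [284.0, 301.0], [361.0, 254.0]]
6 [[281.0, 258.0], [283.0, 305.0], [362.0, 258.0]]
0 [[280.0, 263.0], [282.0, 312.0], [363.0, 263.0]]
-5 [[279.0, 267.0], [281.0, 317.0], [364.0, 267.0]]
-10 [[278.0, 271.0], [279.0, 323.0], [366.0, 271.0]]
-30 [[272.0, 292.0], [274.0, 349.0], [372.0, 292.0]]
```

Run:
```python
from h import *
for n in('side','scene'):
    c,o=snap(n,n+'5');W=cloud(c);R0,p0=pose(o)
    L=(W-p0)@R0*1000
    dark=(c['img'].max(2)<90)
    m=dark&(abs(L[...,2])<16)&(abs(L[...,1])<40)&(L[...,0]>-60)&(L[...,0]<20)
    q=L[m];print(n,m.sum(),'x max',np.sort(q[:,0])[-12:].round(1) if m.sum() else '')
    print(np.histogram(q[:,0],bins=np.arange(-60,25,5)))
    x,y=(180,220) if n=='side' else (320,220)
    cv2.imwrite(f'pics/{n}5c.png',cv2.resize(c['img'][y:y+110,x:x+120,::-1],None,fx=5,fy=5,interpolation=cv2.INTER_CUBIC))
    t=proj(c,(p0+(R0@np.array([[11,-17,0],[11,17,0],[0,0,0],[-20,-17,0],[-20,17,0]]).T/1000).T));print((t-[x,y])*5)
```

```text
side 45 x max [-27.3 -26.6 -25.8 -24.6 -24.2 -23.8 -23.3 -22.9 -21.1 -20.8 -19.7 -16.1]
(array([ 2,  0,  4,  3,  4, 15,  8,  7,  2,  0,  0,  0,  0,  0,  0,  0]), array([-60, -55, -50, -45, -40, -35, -30, -25, -20, -15, -10,  -5,   0,
         5,  10,  15,  20]))
[[365.61584654 312.87124786]
 [308.83989804 364.41285696]
 [346.13928823 324.72425079]
 [390.58678216 273.71481243]
 [333.10961512 325.55229484]]
scene 168 x max [-22.9 -22.2 -22.  -22.  -21.7 -21.1 -18.4 -17.4 -17.1 -17.  -16.8 -16.6]
(array([35, 24, 20, 19, 17, 19, 16, 12,  6,  0,  0,  0,  0,  0,  0,  0]), array([-60, -55, -50, -45, -40, -35, -30, -25, -20, -15, -10,  -5,   0,
         5,  10,  15,  20]))
[[275.15367908 296.84092513]
 [351.95615095 321.65985326]
 [319.36445257 287.25823691]
 [291.39123753 234.45558657]
 [369.24680178 259.23699739]]
```

View pics/side5c.png

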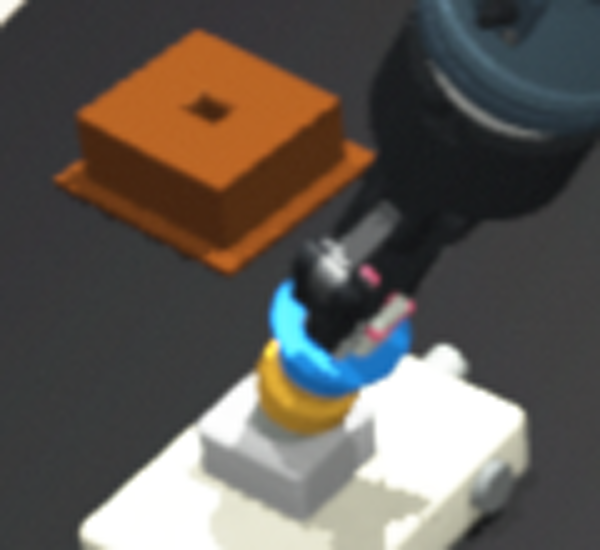

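View pics/scene5c.png

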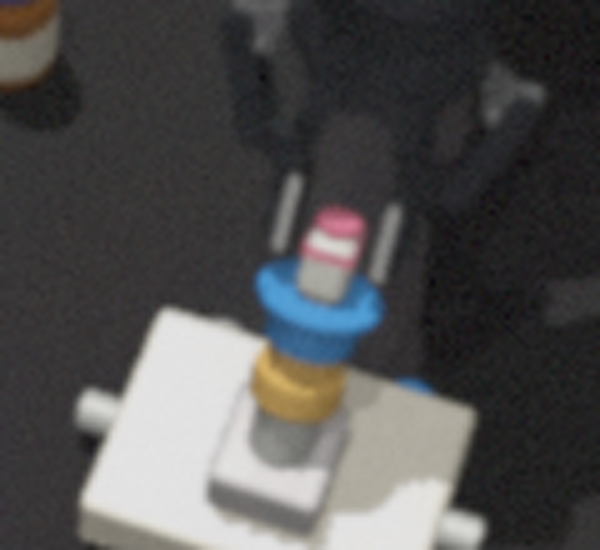

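The scene view shows both fingertips still about 16–18 mm above the flange. Depth from all three cameras puts them about 19 mm behind the reported TCP at this opening, so the stated 11 mm ahead does not hold here. I rely on the images and force, and keep advancing carefully.

Emit:
drive_tool --pt "0.006 0 0 0 0 0 -0.2" --pt "0.005 0 0 0 0 0 -0.2" --pt "0 0 0 0 0 0 -0.2"

```text
time_s: 5.92
eef_pos: [0.6215, 0.1671, 0.1147]
eef_rot: [0.852, 0.054, 0.514, -0.089]
wrist_force: [-0.6, -0.5, 0.3]
opening: 0.397
```

Emit:
drive_tool --pt "0.002 0 0 0 0 0 -0.2" --pt "0 0 0 0 0 0 -0.2"

```text
time_s: 6.18
eef_pos: [0.6227, 0.167, 0.1136]
eef_rot: [0.852, 0.054, 0.513, -0.089]
wrist_force: [-0.0, -0.0, -0.7]
opening: 0.403
```

Emit:
drive_tool --pt "0.002 0 0 0 0 0 -0.2" --pt "0 0 0 0 0 0 -0.2"

```text
time_s: 6.42
eef_pos: [0.6237, 0.1669, 0.1122]
eef_rot: [0.852, 0.054, 0.513, -0.089]
wrist_force: [-0.7, -0.2, 2.3]
opening: 0.402
```

Run:
```python
from h import *
c,o=snap('scene','scene6');R0,p0=pose(o);print(RG.T@(p0-BF),o['opening'],R0.T@o['wrist_force'])
cv2.imwrite('pics/scene6c.png',cv2.resize(c['img'][220:330,320:440,::-1],None,fx=5,fy=5,interpolation=cv2.INTER_CUBIC))
```

```text
[-1.94452574e-02  5.46412636e-04  4.54704836e-05] 0.40181760300183644 [-2.29734768 -0.3688114   0.49541354]
```

View pics/scene6c.png

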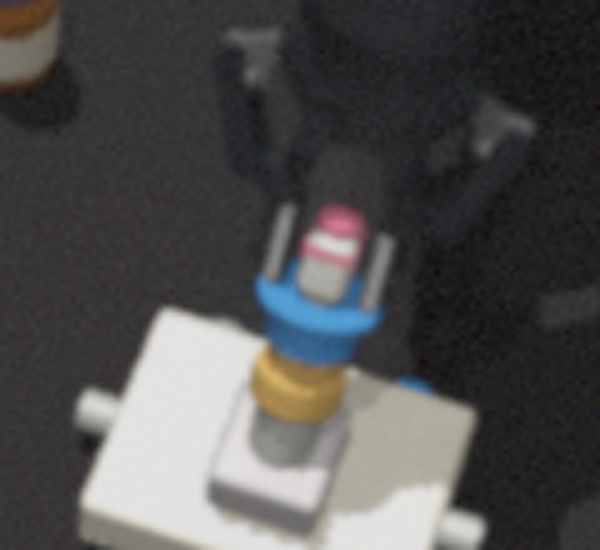

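Contact: 2.3 N along the axis, and the tips sit on the flange in the picture. Next I push about 7 mm.

Emit:
drive_tool --pt "0.0025 0 0 0 0 0 -0.2" --pt "0.0025 0 0 0 0 0 -0.2" --pt "0.002 0 0 0 0 0 -0.2" --pt "0 0 0 0 0 0 -0.2"

```text
time_s: 6.98
eef_pos: [0.6269, 0.1663, 0.1058]
eef_rot: [0.852, 0.054, 0.513, -0.089]
wrist_force: [-3.7, 0.9, 4.3]
opening: 0.401
```

Run:
```python
from h import *
c,o=snap('wrist','w7');R0,p0=pose(o);print(RG.T@(p0-BF),o['opening'],R0.T@o['wrist_force'])
c,o=snap('scene','scene7')
cv2.imwrite('pics/scene7c.png',np.hstack([cv2.resize(c['img'][220:330,320:440,::-1],(400,367),interpolation=cv2.INTER_CUBIC),cv2.resize(load('w7')[0]['img'][200:400,220:420,::-1],(367,367))]))
```

```text
[-1.22473399e-02  5.68972664e-04 -7.91170372e-05] 0.400513780974148 [-5.59311861  0.08590791 -1.32527689]
```

View pics/scene7c.png

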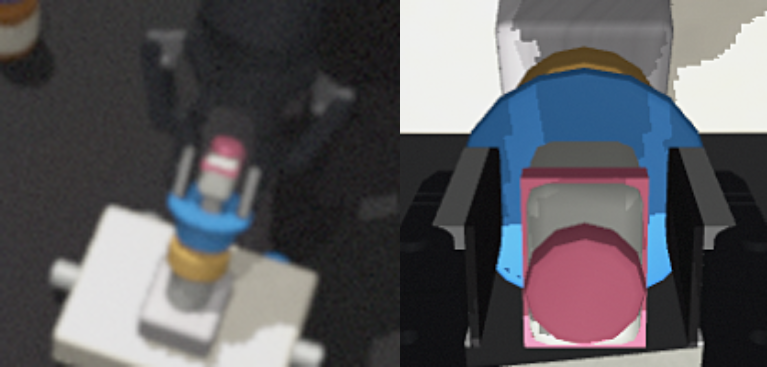

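Emit:
drive_tool --pt "0.001 0 0 0 0 0 -0.3" --pt "0 0 0 0 0 0 -0.5" --pt "0 0 0 0 0 0 -1" --pt "0 0 0 0 0 0 -1" --pt "0 0 0 0 0 0 -1"

```text
time_s: 7.7
eef_pos: [0.6276, 0.1662, 0.1054]
eef_rot: [0.852, 0.054, 0.513, -0.089]
wrist_force: [-4.2, 0.6, 6.0]
opening: 0.227
```

Run:
```python
from h import *
o=ctrl.get_obs();R0,p0=pose(o);print(RG.T@(p0-BF),o['opening'],R0.T@o['wrist_force'])
```

```text
[-0.01160107  0.00063159  0.00033893] 0.2266614068319783 [-7.30826065 -0.23309297 -0.90423183]
```

The grip is at 19.3 mm and the axial force is 7.3 N, meaning about 8.6 mm of sleeve travel. I draw straight out along the coupling's axis.

Emit:
drive_tool --pt "-0.002 0 0 0 0 0 -1" --pt "-0.003 0 0 0 0 0 -1" --pt "-0.003 0 0.0001 0 0 0 -1" --pt "0 0 0 0 0 0 -1"

```text
time_s: 8.2
eef_pos: [0.6243, 0.1666, 0.1124]
eef_rot: [0.852, 0.054, 0.513, -0.089]
wrist_force: [3.6, -0.5, 0.7]
opening: 0.231
```

Run:
```python
from h import *
c,o=snap('wrist','w8');R0,p0=pose(o);print(RG.T@(p0-BF),o['opening'],R0.T@o['wrist_force'])
c,o=snap('scene','scene8');w=load('w8')[0];W=cloud(w)
print('cap top',RG.T@(W[330,321]-BF))
cv2.imwrite('pics/scene8c.png',np.hstack([cv2.resize(c['img'][220:330,320:440,::-1],(400,367),interpolation=cv2.INTER_CUBIC),cv2.resize(w['img'][200:400,220:420,::-1],(367,367))]))
```

```text
[-0.01928145  0.00036952  0.00063406] 0.23089437431769438 [1.10259175 0.23598393 3.50050885]
cap top [-7.93418840e-02 -1.64302720e-05 -1.23955577e-02]
```

View pics/scene8c.png

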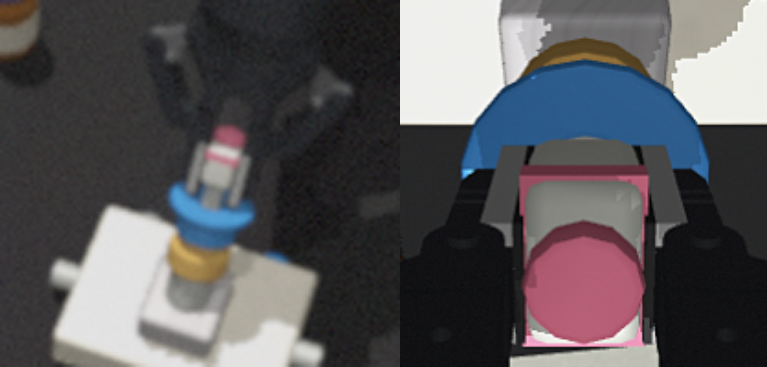

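The cap rose about 8–9 mm with the gripper, so the nipple is unlocked. I continue drawing out.

Emit:
drive_tool --pt "-0.003 0 0.0002 0 0 0 -1" --pt "-0.004 0 0.0001 0 0 0 -1" --pt "-0.004 0 0.0001 0 0 0 -1" --pt "-0.004 0 0 0 0 0 -1" --pt "0 0 0 0 0 0 -1"

```text
time_s: 8.93
eef_pos: [0.6166, 0.1683, 0.1252]
eef_rot: [0.852, 0.054, 0.514, -0.089]
wrist_force: [0.6, 1.2, 0.9]
opening: 0.227
```

Emit:
drive_tool --pt "-0.005 0 0.0001 0 0 0 -1" --pt "-0.006 0 0.0001 0 0 0 -1" --pt "-0.007 0 0.0001 0 0 0 -1" --pt "-0.01 0 0.0001 0 0 0 -1" --pt "-0.015 0 0 0 0 0 -1" --pt "0 0 0 0 0 0 -1"

```text
time_s: 9.68
eef_pos: [0.5983, 0.1728, 0.1658]
eef_rot: [0.853, 0.054, 0.512, -0.089]
wrist_force: [0.2, -0.2, -1.1]
opening: 0.227
```

Run:
```python
from h import *
c,o=snap('wrist','w9');R0,p0=pose(o);print(RG.T@(p0-BF),o['opening'],R0.T@o['wrist_force'])
c,o=snap('scene','scene9');w=load('w9')[0];W=cloud(w)
print('cap top',R0.T@(W[330,321]-p0))
cv2.imwrite('pics/scene9c.png',np.hstack([cv2.resize(c['img'][200:310,320:440,::-1],(400,367),interpolation=cv2.INTER_CUBIC),cv2.resize(w['img'][200:400,220:420,::-1],(367,367))]))
```

```text
[-0.07897187  0.00100816  0.0019622 ] 0.2273741728529651 [ 1.05775816 -0.13213847 -0.33873754]
cap top [-0.05972871 -0.00038064 -0.0126627 ]
```

View pics/scene9c.png

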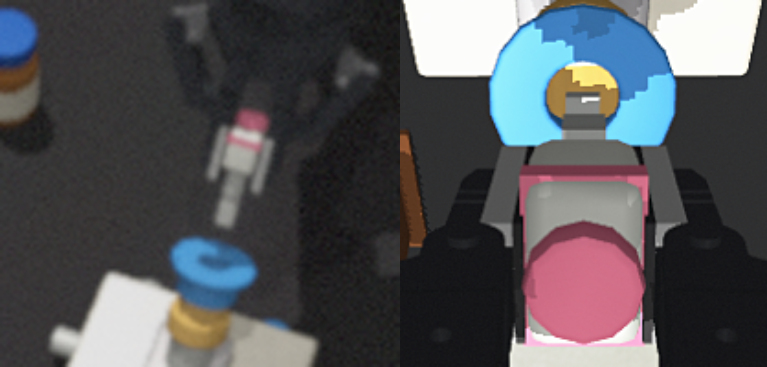

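The filter is free, and the flange ring looks forward again with its hole open. I check sleeve travel by depth and plan the carry to a viewing pose beside the cream dock.

```bash
cat >> h.py <<'E'
def down(y): y=np.radians(y);return tool(np.array([0,0,-1.]),np.array([np.cos(y),np.sin(y),0]))
E
python3 - <<'E'
from h import *
w,o=load('w9');W=cloud(w)
L=(W-BF)@RG
hsv=cv2.cvtColor(w['img'],cv2.COLOR_RGB2HSV).astype(int)
m=(hsv[...,1]>110)&(hsv[...,0]>90)&(hsv[...,0]<120);m[:200]=0;m[:,:260]=0;m[:,380:]=0;m[280:]=0
print('flange axial',np.nanmedian(((W-BF)@ax)[m]),m.sum())
Rt=down(58.7);z=Rt[:,2];plan(Rt,np.array([.6563,-.205,.15])+.045*z,n=11)
E
```

```text
flange axial 0.03548776177007002 4948
n 11 need 7.500647664752737 turn [18.96417555 27.65097934 -4.7693063 ]
[0.0087,-0.0338,0.0137,1.72,2.51,-0.43]
[0.0083,-0.0333,0.0151,1.72,2.51,-0.43]
[0.0079,-0.0328,0.0164,1.72,2.51,-0.43]
[0.0074,-0.0322,0.0177,1.72,2.51,-0.43]
[0.0068,-0.0316,0.0190,1.72,2.51,-0.43]
[0.0062,-0.0310,0.0202,1.72,2.51,-0.43]
[0.0055,-0.0303,0.0214,1.72,2.51,-0.43]
[0.0048,-0.0296,0.0225,1.72,2.51,-0.43]
[0.0040,-0.0289,0.0236,1.72,2.51,-0.43]
[0.0031,-0.0281,0.0246,1.72,2.51,-0.43]
[0.0022,-0.0274,0.0256,1.72,2.51,-0.43]
```

Emit:
drive_tool --pt "0.004 -0.017 0.007 0.86 1.25 -0.2 -1" --pt "0.0085 -0.033 0.0147 1.72 2.51 -0.43 -1" --pt "0.008 -0.033 0.016 1.72 2.51 -0.43 -1" --pt "0.0076 -0.0325 0.017 1.72 2.51 -0.43 -1" --pt "0.007 -0.032 0.0183 1.72 2.51 -0.43 -1" --pt "0.0065 -0.0313 0.0196 1.72 2.51 -0.43 -1" --pt "0.0059 -0.0307 0.0208 1.72 2.51 -0.43 -1" --pt "0.005 -0.03 0.022 1.72 2.51 -0.43 -1"

```text
time_s: 10.78
eef_pos: [0.6643, -0.1019, 0.154]
eef_rot: [0.742, 0.149, 0.634, -0.16]
wrist_force: [0.6, -0.6, -0.8]
opening: 0.226
```

Emit:
drive_tool --pt "0.0044 -0.0293 0.023 1.72 2.51 -0.43 -1" --pt "0.0036 -0.0285 0.024 1.72 2.51 -0.43 -1" --pt "0.0027 -0.0278 0.025 1.72 2.51 -0.43 -1" --pt "0.001 -0.0138 0.0127 0.86 1.25 -0.2 -1" --pt "0 0 0 0 0 0 -1"

```text
time_s: 11.4
eef_pos: [0.6942, -0.23, 0.1484]
eef_rot: [0.68, 0.191, 0.681, -0.191]
wrist_force: [-0.7, 0.3, -0.6]
opening: 0.229
```

Run:
```python
from h import *
c,o=snap('wrist','w10');R0,p0=pose(o);print(p0,o['opening'],o['q']);print(R0)
```

```text
[ 0.69423299 -0.2300312   0.1483886 ] 0.22857852746261748 [-4.81890434e-01  5.78805012e-01  1.21699786e+00  3.39675859e-04
  1.34692088e+00 -1.50505287e+00]
[[-8.48782317e-04  5.20733250e-01  8.53719018e-01]
 [ 8.17689778e-04  8.53719402e-01 -5.20732671e-01]
 [-9.99999305e-01  2.56088632e-04 -1.15042019e-03]]
```

View pics/w10.png

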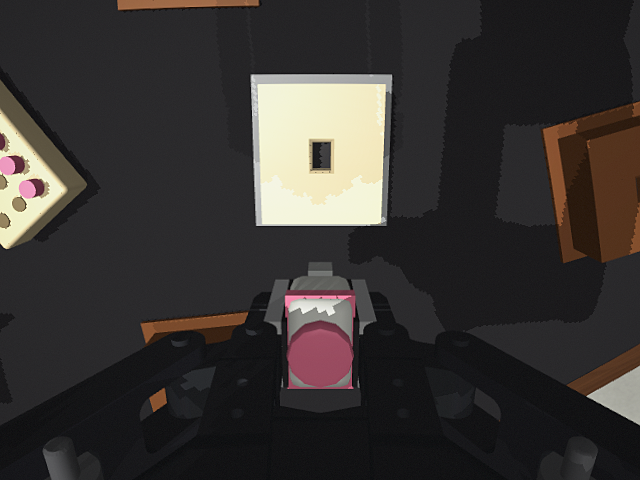

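The cream dock's slot is at (321,155), with its long side along the image's vertical, which is tool z. The nipple end is visible at (320,265), and the cap at (320,355). Now I measure the slot and the held filter.

Run:
```python
from h import *
c,o=load('w10');R0,p0=pose(o);g=c['img'].min(2).astype(int);W=cloud(c)
# dock top
m=(c['img'][...,0]>180)&(abs(W[...,2]-.04)<.004);m[:,:240]=0;m[:,400:]=0;m[235:]=0
print('top z',np.median(W[m][:,2]),m.sum())
q=(W[m][:,:2]*1000).astype(np.float32);print('dock rect',cv2.minAreaRect(q))
reg=np.zeros_like(m);reg[130:182,300:342]=1
for th in(60,110,150,190):
    s=(reg&(g<th)).astype(np.uint8);n,lab,st,ce=cv2.connectedComponentsWithStats(s);i=1+np.argmax(st[1:,4]);
    r=cv2.minAreaRect(np.argwhere(lab==i)[:,::-1].astype(np.float32));print(th,st[i],ce[i],r, onz(c,r[0],.04)[0])
s=5;im=cv2.resize(c['img'][130:182,290:352,::-1],None,fx=7,fy=7,interpolation=cv2.INTER_CUBIC)
im2=cv2.resize(c['img'][250:400,270:370,::-1],None,fx=3.6,fy=3.6,interpolation=cv2.INTER_CUBIC)
H=540;im=cv2.copyMakeBorder(im,0,H-im.shape[0],0,0,cv2.BORDER_CONSTANT)
# overlay predicted filter: end at tool (11.6,-.6,-.3), tilt 0
E=np.array([11.6,-.6,-.3])/1000
cn=lambda z,a,b:[E+np.array([-z,sb*b,sa*a]) for sa in(-1,1) for sb in(-1,1)]
pts=cn(0,.008,.005)+cn(.064,.015,.01)+cn(.038,.015,.01)+[E-[.071,0,0]]
p=proj(c,(R0@np.array(pts).T).T+p0);print(p.round(1).tolist())
for a in p: cv2.circle(im2,tuple(int(v) for v in (a-[270,250]+.5)*3.6),3,(0,255,0),-1)
cv2.imwrite('pics/w10c.png',np.hstack([im,im2]))
```

```text
top z 0.03991050716595557 16583
dock rect ((654.9791259765625, -205.96017456054688), (80.56110382080078, 90.2822265625), 58.24747085571289)
60 [313 142  18  26 271] [318.90774908 154.80442804] ((321.5, 154.5), (25.0, 17.0), 90.0) [ 0.65435777 -0.20520367  0.04      ]
110 [310 142  21  29 543] [320.79005525 155.60589319] ((320.0, 156.0), (28.0, 20.0), 90.0) [ 0.65467174 -0.20653132  0.04      ]
150 [309 139  25  34 710] [319.92816901 154.50704225] ((321.0, 155.5), (24.0, 33.0), 0.0) [ 0.65473563 -0.20581283  0.04      ]
190 [308 138  27  36 944] [321.08262712 155.37923729] ((321.0, 155.5), (35.0, 26.0), 90.0) [ 0.65473563 -0.20581283  0.04      ]
[[308.7, 259.4], [331.5, 259.4], [309.0, 293.2], [331.3, 293.1], [284.9, 308.6], [355.7, 308.5], [287.6, 397.9], [353.1, 397.8], [291.1, 275.6], [349.3, 275.5], [292.9, 352.4], [347.6, 352.3], [320.3, 368.8]]
```

View pics/w10c.png

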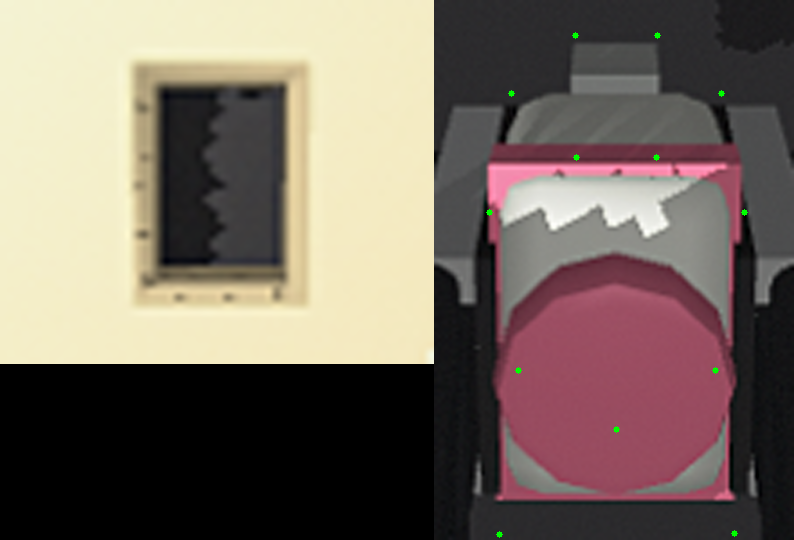

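```bash
cat > fit.py <<'E'
from h import *
from scipy.optimize import least_squares
def model(v,c,R0,p0):
    x,y,z,a,b=v   # end position in tool (m), tilt about y (a: top toward -z), tilt about z(b: top toward +y), 
    up=np.array([-1,b,-a]);up/=np.linalg.norm(up);fy=np.array([0,1,0])-up*up[1];fy/=np.linalg.norm(fy);fx=np.cross(fy,up)
    fx=fx if fx[2]>0 else -fx
    E=np.array([x,y,z]);pt=lambda h,s,t:E+up*h+fx*s+fy*t
    P=[pt(.071,0,0),pt(.064,-.0153,-.0103),pt(.064,-.0153,.0103),pt(.064,.0153,-.0103),pt(.064,.0153,.0103),pt(0,-.008,-.005),pt(0,-.008,.005)]
    return proj(c,(R0@np.array(P).T).T+p0),up
def fit(tag,obs,x0=.0116,xs=.001):
    c,o=load(tag);R0,p0=pose(o)
    f=lambda v:np.r_[(model(v,c,R0,p0)[0]-obs).ravel(),(v[0]-x0)/xs]
    r=least_squares(f,[x0,0,0,.03,0]);print('x,y,z mm',r.x[:3]*1000,'tilt a,b',r.x[3:]);print((model(r.x,c,R0,p0)[0]-obs).round(1).tolist());return r.x
E
python3 - <<'E'
from fit import *
fit('w10',np.array([[320.1,357.3],[284.5,295.3],[354.8,295.3],[287,387.8],[352.3,387.8],[308.2,261.5],[331.9,261.5]]))
E
```

```text
x,y,z mm [13.89022925 -0.64467539  1.41558855] tilt a,b [ 0.06307026 -0.00174727]
[[-0.4, -1.9], [-0.5, -0.0], [0.6, -0.0], [-0.7, 1.5], [1.1, 1.5], [0.6, -0.4], [-0.7, -0.5]]
```

```bash
cat >> fit.py <<'E'
def target(v,slot,h,yawY):
    x,y,z,a,b=v;up=np.array([-1,b,-a]);up/=np.linalg.norm(up)
    Yw=np.array([np.cos(np.radians(yawY)),np.sin(np.radians(yawY)),0]);Zw=np.array([0,0,1.])
    ty=np.array([0,1,0])-up*up[1];ty/=np.linalg.norm(ty)
    A=np.stack([up,ty,np.cross(up,ty)],1);B=np.stack([Zw,Yw,np.cross(Zw,Yw)],1);Rt=B@A.T
    return Rt,np.array([slot[0],slot[1],.04+h])-Rt@np.array([x,y,z])
V=np.array([.0139,-.00064,.0014,.063,0]);SL=np.array([.6548,-.2059])
E
python3 - <<'E'
from fit import *
Rt,pt=target(V,SL,.016,58.25);plan(Rt,pt,n=2);print(pt)
E
```

```text
n 2 need 1.654232410501111 turn [ 0.44994676  3.52533351 -0.02590645]
[0.0393,-0.0003,-0.0229,0.22,1.76,-0.01]
[0.0400,-0.0003,-0.0216,0.22,1.76,-0.01]
[ 0.65469182 -0.20508043  0.06996052]
```

Emit:
drive_tool --pt "0.005 -0.0001 -0.022 0.22 1.76 0 -1" --pt "0.005 -0.0001 -0.02 0.22 1.76 0 -1" --pt "0.03 -0.0002 -0.001 0 0 0 -1" --pt "0.03 -0.0002 -0.001 0 0 0 -1" --pt "0.007 0 0 0 0 0 -1" --pt "0 0 0 0 0 0 -1"

```text
time_s: 12.2
eef_pos: [0.6529, -0.2029, 0.0739]
eef_rot: [0.659, 0.199, 0.701, -0.187]
wrist_force: [-0.2, -0.6, -0.1]
opening: 0.227
```

Run:
```python
from fit import *
c,o=snap('wrist','w11');R0,p0=pose(o);print(p0,o['opening'],R0.T@o['wrist_force'])
print('end',R0@V[:3]+p0, 'up',R0@np.array([-1,0,-.063]))
Rt,pt=target(V,SL,.016,58.25);plan(Rt,pt,n=1)
for n in('side','scene'):snap(n,n+'11')
a=load('scene11')[0]['img'][240:340,165:265,::-1];b=load('side11')[0]['img'][165:265,260:360,::-1]
cv2.imwrite('pics/c11.png',np.hstack([cv2.resize(v,None,fx=4,fy=4,interpolation=cv2.INTER_CUBIC) for v in(a,b)]))
```

```text
[ 0.65286533 -0.20292646  0.07391853] 0.22721351661220332 [ 0.05717014 -0.6619408   0.13660351]
end [ 0.65298957 -0.20374875  0.0599583 ] up [-1.05613264e-03  2.08058398e-04  1.00198196e+00]
n 1 need 0.09735792707739155 turn [ 0.0883528   0.1696895  -0.02248863]
[0.0049,-0.0008,0.0021,0.09,0.17,-0.02]
```

View pics/w11.png

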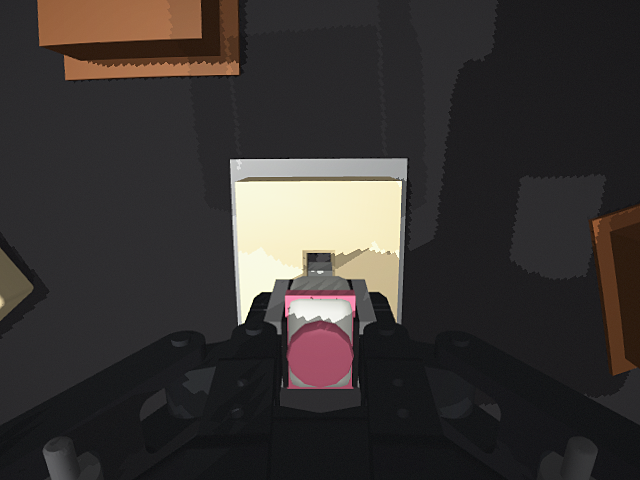

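View pics/c11.png

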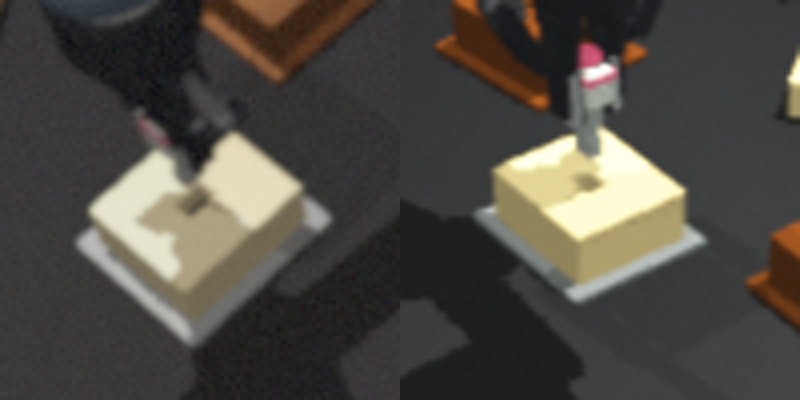

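Emit:
drive_tool --pt "0.006 -0.0008 0.002 0.09 0.17 0 -1" --pt "0.005 0 0 0 0 0 -1" --pt "0 0 0 0 0 0 -1"

```text
time_s: 12.72
eef_pos: [0.6531, -0.2048, 0.0618]
eef_rot: [0.657, 0.2, 0.702, -0.187]
wrist_force: [-0.2, 0.0, -1.1]
opening: 0.221
```

Run:
```python
from fit import *
c,o=snap('wrist','w12');R0,p0=pose(o);print(p0,o['opening'],R0.T@o['wrist_force'])
print('end',R0@V[:3]+p0, 'up',R0@np.array([-1,0,-.063]))
cv2.imwrite('pics/w12c.png',cv2.resize(c['img'][240:400,240:400,::-1],None,fx=3.7,fy=3.7,interpolation=cv2.INTER_CUBIC))
for n in('side','scene'):snap(n,n+'12')
a=load('scene12')[0]['img'][270:320,190:240,::-1];b=load('side12')[0]['img'][190:240,285:335,::-1]
cv2.imwrite('pics/c12.png',np.hstack([cv2.resize(v,None,fx=8,fy=8,interpolation=cv2.INTER_CUBIC) for v in(a,b)]))
```

```text
[ 0.65314415 -0.20475225  0.06180133] 0.2209437927300846 [ 1.07837578 -0.11146388 -0.11143414]
end [ 0.65321863 -0.20554889  0.04783926] up [ 0.00237562 -0.00165128  1.00197836]
```

View pics/w12c.png

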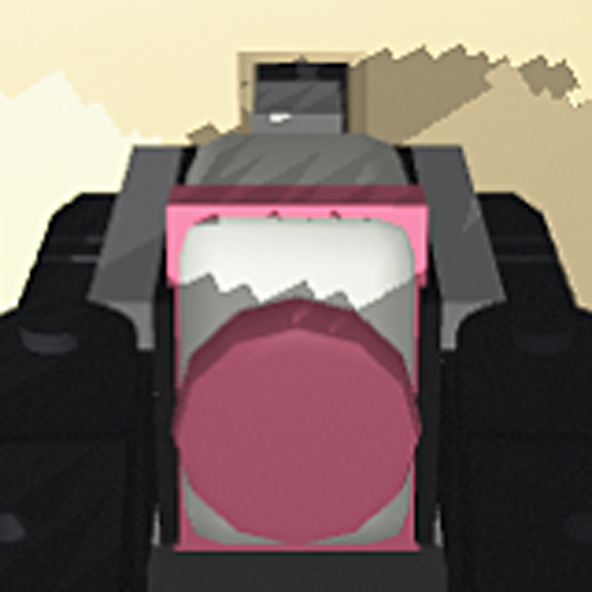

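View pics/c12.png

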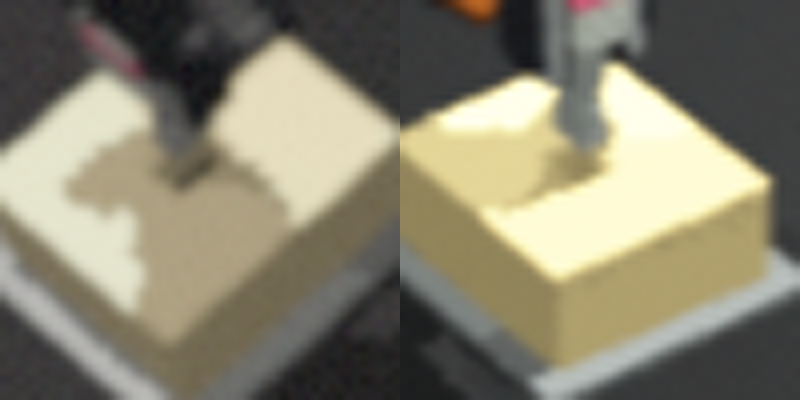

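The nipple hangs just over the slot: slot centre x≈301 in the crop, nipple about 299. I nudge it by roughly 1.3 mm along tool z and 0.4 mm along tool y, then lower it.

Emit:
drive_tool --pt "0.003 0.0005 0.0014 0 -0.1 0 -1" --pt "0.003 0 0 0 0 0 -1" --pt "0 0 0 0 0 0 -1"

```text
time_s: 13.25
eef_pos: [0.6545, -0.2048, 0.0561]
eef_rot: [0.658, 0.2, 0.701, -0.187]
wrist_force: [0.0, -0.0, -0.3]
opening: 0.226
```

Run:
```python
from fit import *
c,o=snap('wrist','w13');R0,p0=pose(o);print(p0,R0.T@o['wrist_force'])
print('end',R0@V[:3]+p0, 'up',R0@np.array([-1,0,-.063]))
im=cv2.resize(c['img'][240:320,270:370,::-1],None,fx=6,fy=6,interpolation=cv2.INTER_CUBIC)
cv2.imwrite('pics/w13c.png',im)
```

```text
[ 0.65449782 -0.20483106  0.05605483] [ 0.31086617 -0.01226751  0.05248474]
end [ 0.6546002  -0.20564445  0.0420939 ] up [ 3.86338797e-04 -4.48198964e-04  1.00198236e+00]
```

View pics/w13c.png

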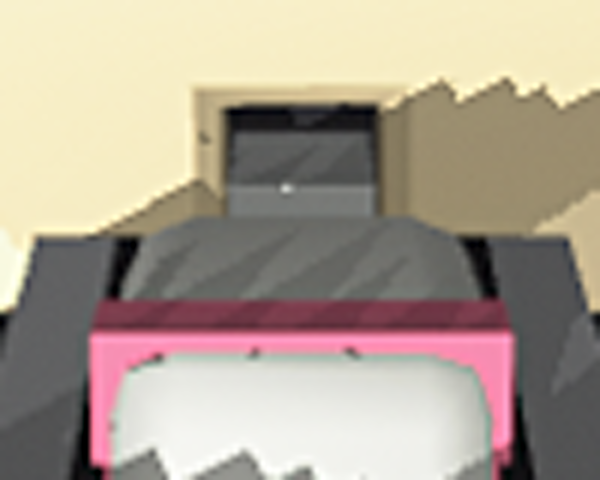

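Centred: nipple at x 228–375 inside the slot at x 224–380. I lower it.

Emit:
drive_tool --pt "0.003 0 0.0002 0 0 0 -1" --pt "0.003 0 0 0 0 0 -1" --pt "0 0 0 0 0 0 -1"

```text
time_s: 13.68
eef_pos: [0.6543, -0.2047, 0.0501]
eef_rot: [0.658, 0.2, 0.701, -0.187]
wrist_force: [-0.2, 0.7, -0.9]
opening: 0.229
```

Emit:
drive_tool --pt "0.003 0 0 0 0 0 -1" --pt "0.003 0 0 0 0 0 -1" --pt "0 0 0 0 0 0 -1"

```text
time_s: 14.05
eef_pos: [0.6542, -0.2046, 0.0442]
eef_rot: [0.658, 0.2, 0.701, -0.187]
wrist_force: [-0.4, -0.1, 0.1]
opening: 0.228
```

Run:
```python
from fit import *
c,o=snap('wrist','w14');R0,p0=pose(o);print(p0,R0.T@o['wrist_force'])
print('end',R0@V[:3]+p0, 'up',R0@np.array([-1,0,-.063]))
cv2.imwrite('pics/w14c.png',cv2.resize(c['img'][240:320,270:370,::-1],None,fx=6,fy=6,interpolation=cv2.INTER_CUBIC))
```

```text
[ 0.65415985 -0.20464456  0.04419549] [-0.04773229 -0.28272482 -0.29181143]
end [ 0.65426702 -0.20546063  0.03023475] up [ 3.95232913e-05 -2.55869401e-04  1.00198250e+00]
```

View pics/w14c.png

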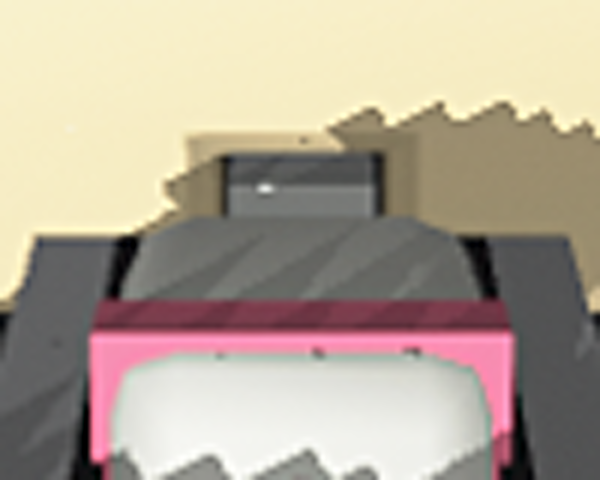

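Emit:
drive_tool --pt "0.003 0 0.0006 0 0 0 -1" --pt "0.003 0 0.0003 0 0 0 -1" --pt "0 0 0 0 0 0 -1"

```text
time_s: 14.48
eef_pos: [0.6545, -0.2049, 0.038]
eef_rot: [0.658, 0.2, 0.701, -0.187]
wrist_force: [-0.1, 0.7, -0.2]
opening: 0.227
```

Emit:
drive_tool --pt "0.0015 0 0.0001 0 0 0 -1" --pt "0 0 0 0 0 0 -1"

```text
time_s: 14.72
eef_pos: [0.6547, -0.205, 0.037]
eef_rot: [0.658, 0.2, 0.701, -0.187]
wrist_force: [0.2, 0.4, 0.1]
opening: 0.23
```

Emit:
drive_tool --pt "0.0015 0 0.0001 0 0 0 -1" --pt "0 0 0 0 0 0 -1"

```text
time_s: 14.98
eef_pos: [0.6547, -0.2049, 0.0354]
eef_rot: [0.658, 0.2, 0.701, -0.187]
wrist_force: [0.5, 0.5, 0.0]
opening: 0.227
```

Emit:
drive_tool --pt "0.001 0 0.0001 0 0 0 -1" --pt "0 0 0 0 0 0 -1"

```text
time_s: 15.22
eef_pos: [0.6548, -0.205, 0.0345]
eef_rot: [0.658, 0.2, 0.701, -0.187]
wrist_force: [0.3, 0.0, -1.8]
opening: 0.224
```

Emit:
drive_tool --pt "0.001 0 0.0001 0 0 0 -1" --pt "0 0 0 0 0 0 -1"

```text
time_s: 15.48
eef_pos: [0.655, -0.2051, 0.0338]
eef_rot: [0.659, 0.2, 0.701, -0.187]
wrist_force: [0.1, -0.1, 1.6]
opening: 0.228
```

Emit:
drive_tool --pt "0.001 0 0.0001 0 0 0 -1" --pt "0 0 0 0 0 0 -1"

```text
time_s: 15.72
eef_pos: [0.6551, -0.2052, 0.0338]
eef_rot: [0.659, 0.2, 0.701, -0.187]
wrist_force: [-2.9, 1.1, 6.8]
opening: 0.229
```

The floor was reached at TCP z 0.0338 m, against 0.0336 m expected for fully home, with 6.8 N upward. I look before releasing.

Run:
```python
from fit import *
for n in('wrist','side','scene'):c,o=snap(n,n+'15')
R0,p0=pose(o);print(R0.T@o['wrist_force'],'up',R0@np.array([-1,0,-.063]))
a=load('scene15')[0]['img'][250:330,175:255,::-1];b=load('side15')[0]['img'][165:245,270:350,::-1];w=load('wrist15')[0]['img'][240:400,240:400,::-1]
cv2.imwrite('pics/c15.png',np.hstack([cv2.resize(v,(266,266),interpolation=cv2.INTER_CUBIC) for v in(a,b,w)]))
```

```text
[-6.8710921   0.34329222 -3.31578226] up [-7.03254957e-04  2.55450228e-04  1.00198226e+00]
```

View pics/c15.png

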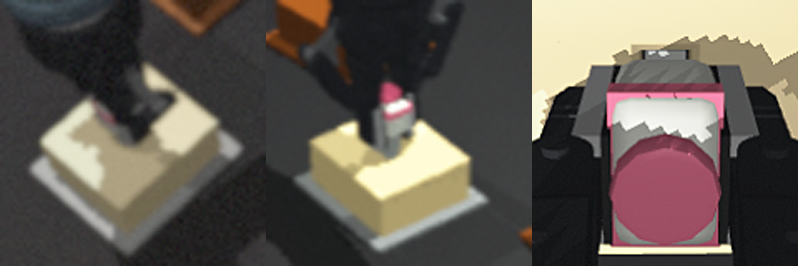

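The body sits low over the slot and upright. I relax the press, open gently, then withdraw straight up.

Emit:
drive_tool --pt "-0.0007 0 -0.0003 0 0 0 -1" --pt "0 0 0 0 0 0 -0.4" --pt "0 0 0 0 0 0 -0.2" --pt "0 0 0 0 0 0 -0.1" --pt "0 0 0 0 0 0 -0.1"

```text
time_s: 16.5
eef_pos: [0.6546, -0.2049, 0.0331]
eef_rot: [0.658, 0.2, 0.701, -0.187]
wrist_force: [0.0, -0.1, 0.7]
opening: 0.445
```

Run:
```python
from fit import *
c,o=snap('wrist','w16');R0,p0=pose(o);print(p0,o['opening'],R0.T@o['wrist_force'])
```

```text
[ 0.65463757 -0.20490726  0.03307836] 0.44540295954535336 [-0.74423274 -0.04346925  0.03387832]
```

View pics/w16.png

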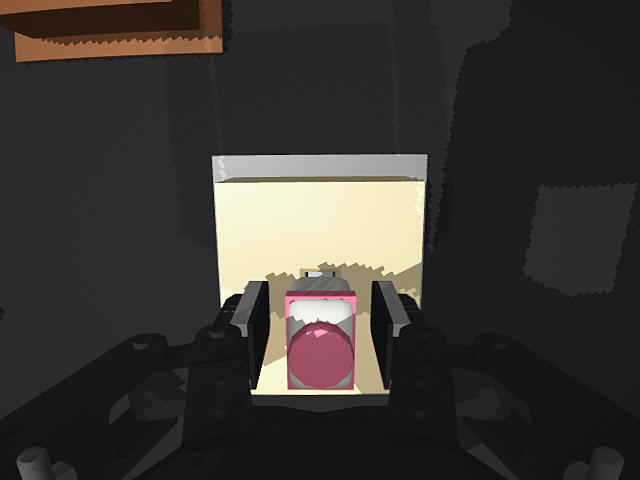

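Emit:
drive_tool --pt "-0.01 0 -0.0006 0 0 0 -0.1" --pt "-0.02 0 -0.0013 0 0 0 -0.1" --pt "-0.03 0 -0.0019 0 0 0 -0.1" --pt "-0.04 0 -0.0025 0 0 0 -0.1" --pt "-0.04 0 -0.03 0 0 0 -0.1" --pt "-0.02 0 -0.04 0 0 0 -0.1" --pt "0 0 -0.04 0 0 0 -0.1" --pt "0 0 0 0 0 0 -0.1"

```text
time_s: 17.55
eef_pos: [0.5634, -0.1479, 0.2026]
eef_rot: [0.659, 0.199, 0.7, -0.187]
wrist_force: [0.5, 0.2, -0.2]
opening: 0.447
```

Run:
```python
from fit import *
for n in('wrist','side','scene'):c,o=snap(n,n+'17')
print(o['eef_pos'])
w=load('wrist17')[0];cv2.imwrite('pics/w17.png',w['img'][:,:,::-1])
s,_=load('side17');W=cloud(s)
hsv=cv2.cvtColor(s['img'],cv2.COLOR_RGB2HSV).astype(int)
m=((hsv[...,0]>155)|(hsv[...,0]<4))&(hsv[...,1]>60);m[:160]=0;m[240:]=0;m[:,:280]=0;m[:,340:]=0
P=W[m];P=P[P[:,2]>.06];print('cap top z',np.percentile(P[:,2],[50,95,99]),P[:,:2].mean(0),len(P))
a=load('scene17')[0]['img'][250:330,175:255,::-1];b=s['img'][165:245,270:350,::-1]
cv2.imwrite('pics/c17.png',np.hstack([cv2.resize(v,(400,400),interpolation=cv2.INTER_CUBIC) for v in(a,b)]))
```

```text
[ 0.56528213 -0.14947428  0.20199008]
cap top z [0.08936617 0.09557914 0.09616687] [ 0.653842   -0.20011664] 66
```

View pics/c17.png

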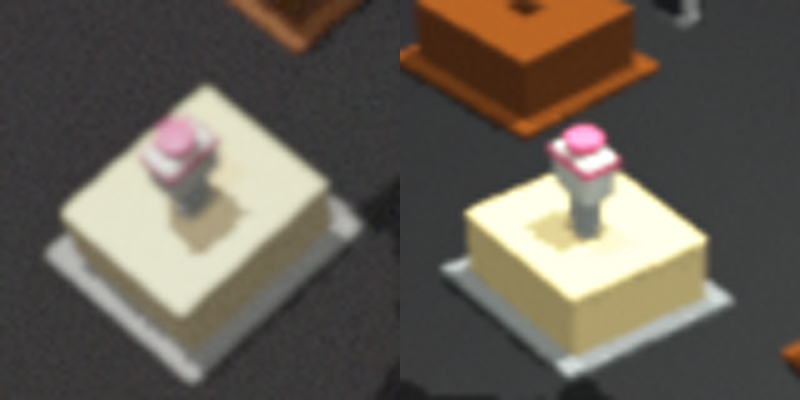

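View pics/scene17.png

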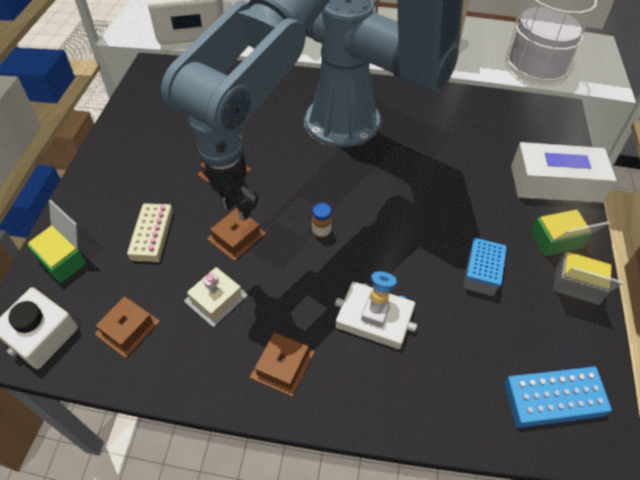

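View pics/w17.png

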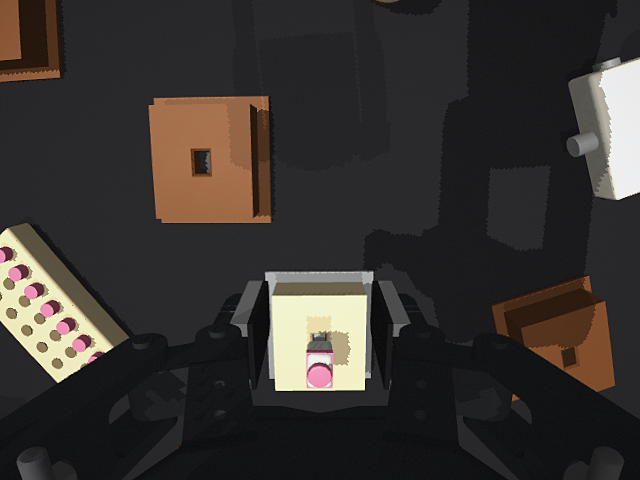

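Run:
```python
from fit import *
c,o=snap('wrist','w18');W=cloud(c);hsv=cv2.cvtColor(c['img'],cv2.COLOR_RGB2HSV).astype(int)
m=((hsv[...,0]>155)|(hsv[...,0]<4))&(hsv[...,1]>60);m[:340]=0;m[410:]=0;m[:,:290]=0;m[:,350:]=0
P=W[m];print(np.nanpercentile(P[:,2],[5,50,95,99]));t=m&(W[...,2]>np.nanpercentile(P[:,2],60)-.002);print('cap',np.nanmean(W[t],0),t.sum())
print(proj(c,[[*SL,.093],[*SL,.058],[*SL,.04]]), np.argwhere(t).mean(0)[::-1])
cv2.imwrite('pics/w18c.png',cv2.resize(c['img'][290:410,260:380,::-1],None,fx=5,fy=5,interpolation=cv2.INTER_CUBIC))
```

```text
[0.08113709 0.09219454 0.09385735 0.09423769]
cap [ 0.65394962 -0.20548289  0.09274594] 446
[[319.96986633 374.18104937]
 [319.93603528 351.41438712]
 [319.92114047 341.38407437]] [319.84080717 372.83632287]
```

View pics/w18c.png

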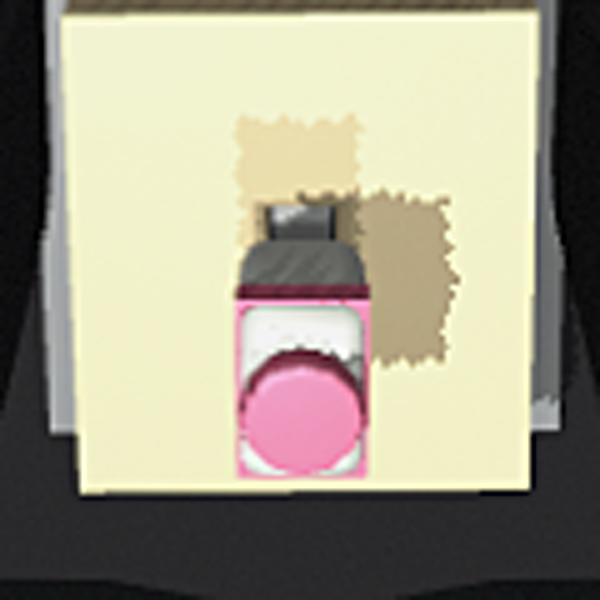

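The cap top is at z 0.0927 m, where 0.093 m means fully home. It is within 1 mm of the slot centre, so the filter is upright. The sleeve is forward and the arm is clear, so I hand in.

```bash
python3 -c "
from bench import *
print(hand_in())"
```

```text
the job is handed in; nothing more can be done
None
```

The filter is out of the coupling and stands upright, fully home in the cream dock's slot. The gripper is open and clear of it. I handed the job in at about 18 s of the 48 s allowed; `hand_in` reports no verdict.

What I did:
- **Unlocking:** I pushed the blue sleeve back about 8.6 mm, judged from the spring force, and closed on the white body while still pushing.
- **Drawing out:** I drew the nipple out along the coupling's axis. The sleeve snapped forward again.
- **Docking:** The filter was about 0.06 rad off square in the grip. I corrected for that, lowered it until it touched the slot floor at about 7 N, relaxed, opened and withdrew.

Last checks:
- **Cap height:** The wrist camera puts the cap top at 92.7 mm, against 93 mm for fully home. The side camera gave about 95–96 mm, within its calibration and noise.
- **Position:** The cap is less than 1 mm from the slot's centre.
- **Sleeve:** The flange measured 35.5 mm from the bore floor just after the draw (36 mm is forward). It also looks forward in the final scene picture.
- **Bystanders:** The tip box, tube rack and jar look unmoved in the final scene picture; I did not measure them.

One thing disagreed with the task text: the fingertips touched the flange about 16 mm behind the reported TCP, not 11 mm ahead of it. I used the cameras and the contact force there instead.

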